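Load the UV curing hood round its L slot and start the timer

TASK

Move the wooden bur block that is in the way of the curing hood's mouth onto the green mat, draw the red shutter open and slide every pendant carrier in through the mouth, its stem running along the slot in the amber roof, round the corner until its whole foot is on the white plate. When all are in, shut the shutter fully, and with the timer dial at 5 press the green start button. Leave the jar, the cup and the hammer alone.

Things in the scene. Friction and masses are not known exactly. Their poses are not given: they have to be found in the camera images.
- hood: fixed low hood, 150 (x) x 234 (y: -118 to 116) x 44 high; amber roof 4 thick, underside 40 over the bench. Origin on the bench at mid depth; front faces -x. L slot 18 wide in the roof: entry leg along +x at y = -85 from the front edge, then side leg along +y at x = 25. Walls 4 thick; the front wall only from y = -50 to 112, so below the entry leg it is open (y -114 to -50)
- shutter (a joint): red shutter of the mouth, a plate 4 thick, 66 wide (y), 2 to 44 over the bench, just before the hood's front (hood x = -79). Value in m: 0 = shut across the mouth, 0.068 = fully open, sliding along hood +y, clear of the entry leg. Stiff by about 1.2 N, stays where left; starts shut or nearly so
- shutter_knob (a point): middle of the steel knob on the shutter, a post 14 dia upright from 44 to 78 over the bench, this point at 64; moves with the shutter (hood y = -82 when shut)
- mouth (a point): hood point (-75, -85, 44): the open front end of the entry leg, on its centre line, at the roof's top. Carriers get in only here, as their feet are wider than the slot
- corner (a point): hood point (25, -85, 44): where the centre lines of entry leg and side leg meet
- slot_end (a point): hood point (25, 94, 44): the closed end of the side leg. Four carriers fit on the plate under this leg if pushed up close together (36 each)
- plate_edge (a point): hood point (25, -62, 0): near edge of the white plate, flush with the bench, which lies under the side leg from y = -62 to 112; a carrier's whole foot is on it when its centre is at hood y > -44
- carrier1: loose carrier: brass disc foot 36 dia x 14 high, steel stem 8 dia up to z 54 above its underside, above that a black knob 16 dia from 54 to 90 (to grip; coloured band near the top, three small pendants on the foot). Foot-heavy, 140 g. Origin: centre of its underside, z up. 3 or 4 carriers are present, a missing one reads None; band colour blue
- carrier2: loose carrier: brass disc foot 36 dia x 14 high, steel stem 8 dia up to z 54 above its underside, above that a black knob 16 dia from 54 to 90 (to grip; coloured band near the top, three small pendants on the foot). Foot-heavy, 140 g. Origin: centre of its underside, z up. 3 or 4 carriers are present, a missing one reads None; band colour crimson
- carrier3: loose carrier: brass disc foot 36 dia x 14 high, steel stem 8 dia up to z 54 above its underside, above that a black knob 16 dia from 54 to 90 (to grip; coloured band near the top, three small pendants on the foot). Foot-heavy, 140 g. Origin: centre of its underside, z up. 3 or 4 carriers are present, a missing one reads None; band colour green
- carrier4: loose carrier: brass disc foot 36 dia x 14 high, steel stem 8 dia up to z 54 above its underside, above that a black knob 16 dia from 54 to 90 (to grip; coloured band near the top, three small pendants on the foot). Foot-heavy, 140 g. Origin: centre of its underside, z up. 3 or 4 carriers are present, a missing one reads None; band colour violet
- bur_block: loose wooden block of burs, 84 (x) x 44 (y) x 40 high (bur heads to 52), 110 to 225 g, standing just before the hood's mouth, long side along the entry leg. Origin: centre of its underside; grip across its 44 mm width
- mat: fixed flat green mat with a black rim, 110 (x) x 130 (y) x 3 thick; origin under its centre, on the bench; the block belongs wholly on it, so its centre within 40 or so of the mat's
- timer: fixed white timer box 170 (x) x 104 (y) x 45 high; origin: centre of its underside. Dial axis at x = 32, y = 0; start button at x = -55, y = 0. White numbers 0 to 8 on a black disc round the dial, upright as seen from the robot, clockwise: number n lies at 120 - 30 n degrees from the box's +x axis (counter-clockwise positive)
- dial (a joint): knurled aluminium collar 38 dia, upright on the timer box, from 46 to 80 above the bench, with a red pointer line. Value in rad, growing clockwise from above; 0 = number 0, each number is a click 0.5236 on, so 5 = 2.618; range 0 to 4.19. Spring detents pull it to the nearest number; up to 0.2 N m to turn
- dial_grip (a point): on the dial's axis, 20 above its foot (65 above the bench): the middle height of the collar
- start (a joint): green start button, value in m: 0 = out, 0.006 = fully down; spring return, 5 N. Counts as pressed beyond 0.004
- start_top (a point): centre of the start button's top face; pressed straight down; moves with the button
- jar: amber glass jar 60 dia, 75 high; bystander, to be left alone
- cup: white ceramic cup 72 dia, 80 high; bystander, to be left alone
- hammer: hammer 220 long lying on the bench beyond the hood; bystander, to be left alone
There are look-alikes about, which are no part of the job. What is meant by the timer is not purple, and is the smaller of those in its own colour.

How it is judged:
By the outcome, as a careful person would: the job done as asked, in the order asked, and still so for the second after the job is handed in, with the robot touching nothing.
Of carrier1, carrier2, carrier3, carrier4 only 3 to 4 are there at a start; the rules pass over those that are not, and their reading is None.
At some moment in a run one of carrier1, carrier2, carrier3, carrier4, bur_block may be knocked a few centimetres aside while the robot is not near it.
Once in a run the grip may slacken for a moment while it holds something.
It also fails if it takes over 208 s, if anything falls off the work surface, if the arm or the gripper's body presses on something with over 40 N, if the wrist force passes 120 N, or if a joint passes its speed limit or range.

ROBOT

A 6-joint arm with a two-finger parallel gripper is mounted at the origin on the work surface. World frame = base frame: x ahead of the robot, y to its left, z up, the work surface at z = 0. Lengths are in m, angles in rad, forces in N, time in s.
With the tool pointing down it reaches from about 0.375 to 0.9 m from the base axis. Payload 3.1 kg.
Tool frame: the origin (TCP) lies between the finger pads; the fingertips stand 17 mm ahead of it and the grasp point (between the pads) lies 2 mm behind it (robot.nose_length is the distance from the TCP to the fingertips, in m); z points along the fingers, y is the line along which they close (so a half turn about z gives the same grasp; the last joint's range is limited). The gripper opens to 87 mm and grips with 3 to 60 N. Pads are 19 mm wide; open, the fingers measure 117 mm over their backs; the gripper's body (75 mm by 190 mm) begins 51 mm behind the grasp point.
Start: joints at [1.014, 0.527, 1.433, -0, 1.181, -0.178], TCP at [0.231, 0.581, 0.24] pointing down, gripper open.
Joint ranges: [-3.08, 3.08], [-0.75, 2.2], [0.22, 2.44], [-1.43, 4.57], [0, 2.65], [-2.85, 2.85]. Speed limits (rad/s): [2.79, 2.79, 3.14, 3.14, 3.14, 3.14].

INTERFACE

Orientations are given as a unit quaternion [x, y, z, w].
In Python, from rig import robot, cams gives the robot as it stands.
- The arm moves only by the shell command python3 -m pendant 'ROWS' [FORCE]. ROWS is JSON, a list of rows, each an object with "jaw": the opening, from 0 (shut) to 1 (fully open); "linear": the shift along the tool's x, y, z in cm, a list of three; "twist": the turn about the tool's z in degrees. A call has 1 to 12 rows; each row shifts and turns the commanded pose from where the row before left it, along the tool's axes as they then stand; what a row does not reach is not made up. A row lasts 1/12 s, in which the tool goes at most 41.7 mm and 7.16 degrees, less where a joint would pass 70% of its speed; a pose out of reach is approached as far as the arm can. A call is refused whole if a number of a shift passes 4.17 or a number of a turn 7.16, either way. A call with a gripper value outside its range is refused whole. The fingers move at their own pace and stop on an object; FORCE is the grip in N (left out, the last holds). Time passes only in rows, so rows that do not move let the fingers close. It gives the time, the measured TCP pose, the force, the opening and the grip force at its end, in the units of the state.
- robot.get_obs(): the state, without advancing time (a new reading comes with each control period).
- cams.camera(name): name is "scene" or "top" or "wrist"; returns a dict with "color" (420x560x3 uint8, blue, green, red), "depth" (420x560 float32, m along the optical axis (not along the pixel's ray), 0 where there is no reading), "fov_y" (degrees; the focal length in pixels is half the picture's height over the tangent of half this angle, whatever the lens; pixels are square), "cx", "cy" (the principal point, pixels), "view" (4x4, takes a point from world to camera coordinates). Camera axes: x right, y down, z forward; pixel columns grow to the right and rows downward; lengths in m; the calibration is good to about 2 mm. A picture is of the moment at which its call begins.
- robot.hand_in(): hands the job in; it is judged then, once.
The state is a dict: "time": time; "q": joint angles; "joint_velocities": joint speeds; "joint_torque": joint torques, N m; "position": TCP position; "tool_rot": TCP orientation; "ft_force": force on the tool from outside, world axes, zero at the start; "moment": the same for the moment, N m; "grip_width": finger opening in m; "grip_force": force on a finger pad.
Only numpy, scipy, OpenCV 4.12 (cv2) and the standard library are available. Lean on these libraries where they do the work, as an engineer would, in place of code of your own. Each camera call takes 0.05 s, during which the arm holds its last target. There are 200 camera calls.

## Working session

There is one attempt and no reset: what is moved stays moved. The work goes in short steps, Python scripts to look and compute and a shell command to move; the robot and the scene stay as the last step left them, time stands still between calls to the robot, and variables do not carry over. Pictures are saved under pics/ and viewed, at most 14 in all, crops included, and the job is handed in when it is done.

```bash
ls; mkdir -p pics; cat > h.py <<'E'
import numpy as np, cv2
from rig import robot, cams
def cap(n):
    c=cams.camera(n); c['f']=c['color'].shape[0]/2/np.tan(np.radians(c['fov_y'])/2); return c
def world(c,u,v,d=None):
    d=c['depth'][int(v),int(u)] if d is None else d
    p=np.array([(u-c['cx'])/c['f']*d,(v-c['cy'])/c['f']*d,d,1]); return (np.linalg.inv(c['view'])@p)[:3]
def onz(c,u,v,z):
    T=np.linalg.inv(c['view']); r=T[:3,:3]@np.array([(u-c['cx'])/c['f'],(v-c['cy'])/c['f'],1]); o=T[:3,3]
    return o+r*(z-o[2])/r[2]
def cloud(c):
    d=c['depth']; v,u=np.indices(d.shape); P=np.stack([(u-c['cx'])/c['f']*d,(v-c['cy'])/c['f']*d,d,np.ones_like(d)],-1)
    return (P@np.linalg.inv(c['view']).T)[...,:3]
E
python3 - <<'E'
from h import *
import pickle
for n in ['scene','top']:
    c=cap(n); pickle.dump(c,open(n+'.pkl','wb')); cv2.imwrite(f'pics/{n}.png',cv2.resize(c['color'],(800,600),interpolation=cv2.INTER_CUBIC)); print(n,c['fov_y'],c['cx'],c['cy'],np.linalg.inv(c['view'])[:3].round(3))
o=robot.get_obs();print(o)
E
```

```text
pics
scene 52.646159761375415 281.19991502144285 216.57511746522218 [[ 0.72   0.391 -0.573  1.115]
 [ 0.694 -0.383  0.61  -0.67 ]
 [ 0.019 -0.837 -0.547  0.646]]
top 47.108518883774344 272.8838984501199 208.58312327010643 [[-0.009 -0.998  0.064  0.418]
 [-1.     0.008 -0.014 -0.016]
 [ 0.014 -0.064 -0.998  1.429]]
{'time': 0.1, 'q': array([ 1.01349787e+00,  5.28330426e-01,  1.43376771e+00,  2.54264150e-05,
        1.18140065e+00, -1.78485714e-01]), 'joint_velocities': array([ 0.00050423, -0.00207171, -0.00271932, -0.00146888,  0.00242284,
        0.00088472]), 'joint_torque': array([-3.59914270e-05, -4.40986705e+01, -1.77150947e+01,  6.34800503e-02,
        5.34526678e-02, -3.74446722e-05]), 'position': array([0.23076031, 0.5801716 , 0.23869779]), 'tool_rot': array([ 1.88280580e-01,  9.82114818e-01, -8.85064590e-04, -3.53739364e-04]), 'ft_force': array([-0.87024985,  0.02496286,  0.40096717]), 'moment': array([-0.02915372, -0.00833496, -0.03533596]), 'grip_force': 0.0, 'grip_width': 0.08700122721118025}
```

View pics/top.png

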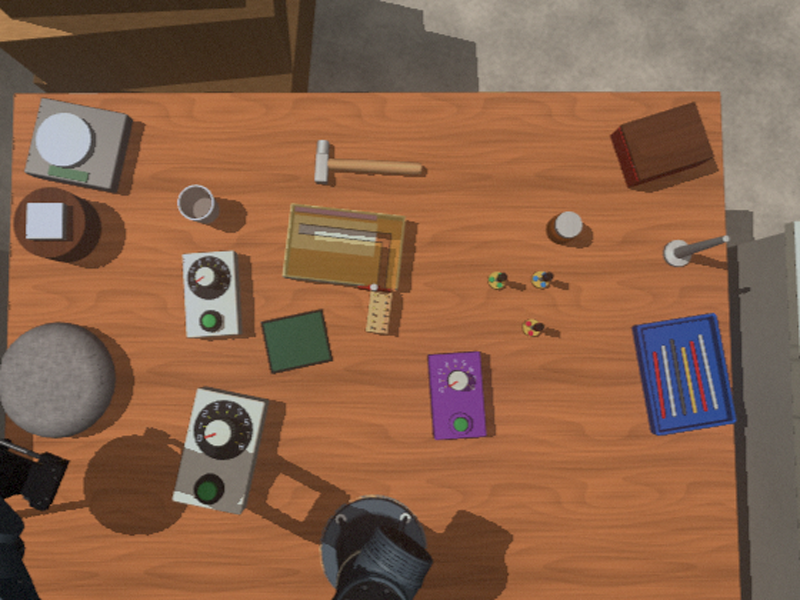

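View pics/scene.png

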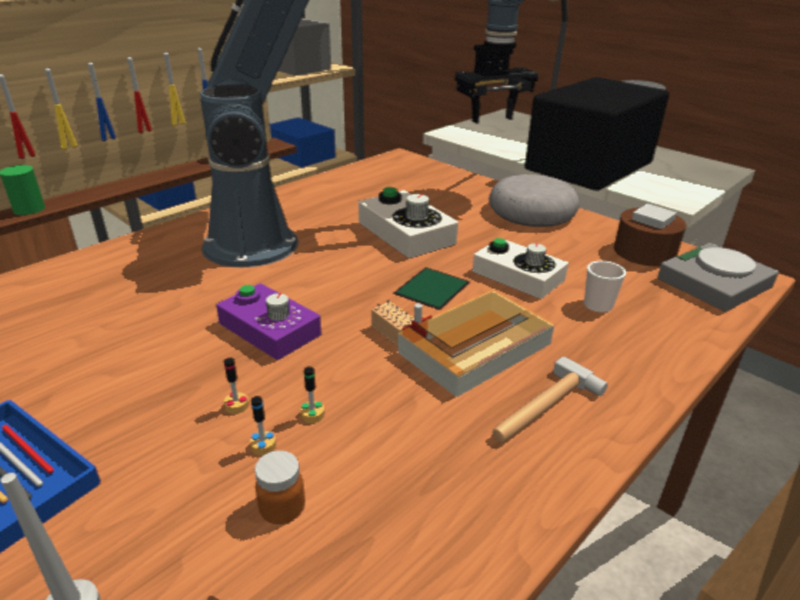

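The top picture shows three carriers: green at (497,281), blue at (541,279) and crimson at (533,327). Three boxes look like timers: small white (210,295), large white (220,450) and purple (458,395). The small white one fits, being not purple and the smaller of the two whites. The hood is at (345,247), the block at (379,313) and the mat at (297,341).

```bash
python3 - <<'E'
from h import *
import pickle
c=pickle.load(open('top.pkl','rb')); P=cloud(c); im=c['color']; hsv=cv2.cvtColor(im,cv2.COLOR_BGR2HSV); Z=P[...,2]
def box(n): 
    u0,v0,u1,v1=[int(k*.7) for k in n]; m=np.zeros(Z.shape,bool); m[v0:v1,u0:u1]=1; return m
def rect(name,m,z=None):
    k,l,s,_=cv2.connectedComponentsWithStats(m.astype(np.uint8)); i=1+np.argmax(s[1:,4]); m=l==i
    q=P[m]; zz=np.median(q[:,2]) if z is None else z
    cs=max(cv2.findContours(m.astype(np.uint8),0,1)[0],key=len).reshape(-1,2)
    w=np.array([onz(c,u,v,zz)[:2] for u,v in cs],np.float32)
    r=cv2.minAreaRect(w*1000); print(name,m.sum(),'z',round(float(zz),3),np.round(r[0],1),np.round(r[1],1),round(r[2],1))
rect('block',box((355,285,400,338))&(Z>.03)&(hsv[...,1]<170)&(Z<.06))
rect('mat',box((255,300,340,380))&(hsv[...,0]>40)&(hsv[...,0]<100))
rect('timer',box((170,240,250,345))&(Z>.035)&(Z<.06))
rect('timerbig',box((160,380,280,520))&(Z>.035)&(Z<.06))
rect('hood',box((270,190,420,300))&(Z>.036)&(Z<.05))
rect('hoodall',box((270,190,420,300))&(Z>.01)&(Z<.05))
for n,b in dict(green=(480,265,515,297),blue=(525,265,560,297),crim=(515,312,550,342)).items():
    m=box(b); q=P[m&(Z>.06)]; f=P[m&(Z>.008)&(Z<.03)]; print(n,len(q),q.mean(0).round(4),f.mean(0).round(4))
m=box((360,275,390,297)); q=P[m&(Z>.06)]; print('knob',len(q),q.mean(0).round(4))
m=box((190,260,225,290)); q=P[m&(Z>.07)]; print('dial',len(q),q.mean(0).round(4))
m=box((195,310,225,330))&(hsv[...,1]>120); print('btn',P[m].mean(0).round(4),P[m][:,2].max())
a=cv2.resize(im[130:250,180:300],(480,480),interpolation=cv2.INTER_CUBIC)
b=cv2.resize(im[170:245,120:175],(320,436),interpolation=cv2.INTER_CUBIC); b=cv2.copyMakeBorder(b,0,44,0,0,0)
cv2.imwrite('pics/crop1.png',np.hstack([a,b]))
E
```

```text
block 442 z 0.042 [486.4 -12.7] [43.7 96.1] 82.8
mat 1387 z 0.005 [423.1 157.7] [100.4 119.9] 11.4
timer 1895 z 0.047 [519.5 324.9] [169.8 106.2] 3.6
timerbig 179 z 0.057 [168.4 251.3] [ 47.3 144.6] 66.8
hood 3476 z 0.045 [601.6  59.3] [234.  176.9] 83.2
hoodall 3536 z 0.045 [603.5  59.5] [236.7 177.7] 82.0
green 40 [ 0.529  -0.2248  0.2545] [ 0.5447 -0.2542  0.0153]
blue 42 [ 0.5398 -0.3292  0.1484] [ 0.5452 -0.3434  0.0155]
crim 45 [ 0.4437 -0.2901  0.2334] [ 0.4466 -0.3214  0.0152]
knob 24 [ 0.5229 -0.0027  0.1334]
dial 161 [0.5492 0.323  0.0986]
btn [0.4621 0.317  0.0691] 0.07081170292735162
```

View pics/crop1.png

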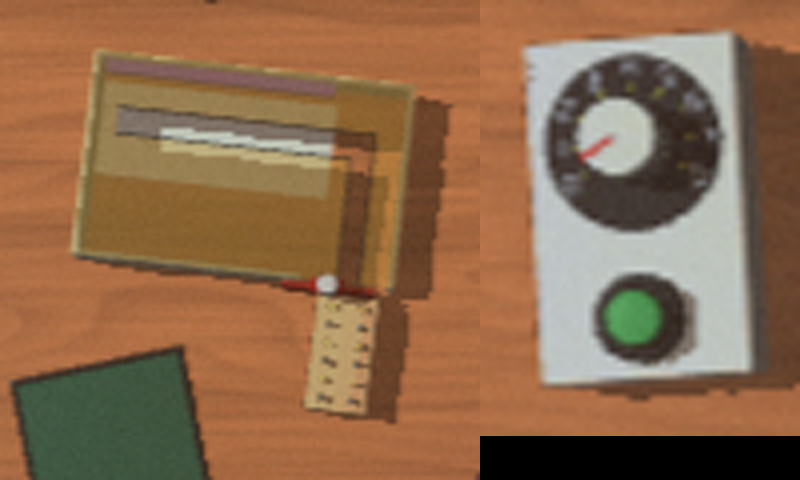

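```bash
cat > go.py <<'E'
import sys
from h import *
from scipy.spatial.transform import Rotation as R
def go(x,y,z,a=None,label=''):
    o=robot.get_obs(); r=R.from_quat(o['tool_rot']); m=r.as_matrix(); p=o['position']
    cur=np.degrees(np.arctan2(m[1,1],m[0,1])); tw=0 if a is None else (cur-a+180)%360-180
    d=m.T@(np.array([x,y,z])-p)*100
    print(label,'lin cm',d.round(2),'twist',round(tw,1),'| min rows',round(max(np.linalg.norm(d)/4.17,abs(tw)/7.16),1),'| ang',round(cur,1),'q6',round(np.degrees(o['q'][5])),'pos',p.round(4),'gw',round(o['grip_width'],4),'f',o['ft_force'].round(1),'t',o['time'])
if __name__=='__main__': go(*map(float,sys.argv[1:]))
E
python3 - <<'E'
from h import *
import pickle
c=pickle.load(open('top.pkl','rb'))
f=lambda u,v,z:onz(c,180+u/4,130+v/4,z)[:2].round(4)
hc=np.array([f(*p,.044) for p in [(95,50),(412,87),(390,292),(73,255)]]); print(hc,hc.mean(0))
bc=np.array([f(*p,.04) for p in [(320,297),(378,297),(365,413),(305,407)]]); print(bc,bc.mean(0))
print('shutter knob top',f(328,284,.078))
E
python3 go.py .48 -.015 .24 83.2
```

```text
[[ 0.701   0.1628]
 [ 0.6725 -0.067 ]
 [ 0.5233 -0.0496]
 [ 0.5518  0.1785]] [0.61215  0.056175]
[[ 0.5204  0.0009]
 [ 0.5201 -0.041 ]
 [ 0.4364 -0.0309]
 [ 0.4411  0.0123]] [ 0.4795   -0.014675]
shutter knob top [ 0.5267 -0.0052]
 lin cm [-45.17 -46.08  -0.06] twist -14.9 | min rows 15.5 | ang 68.3 q6 -10 pos [0.2308 0.5802 0.2387] gw 0.087 f [-0.9  0.   0.4] t 0.1
```

```bash
python3 -m pendant '[{"linear":[-2.8,-2.9,0],"twist":0,"jaw":1},{"linear":[-2.8,-2.9,0],"twist":0,"jaw":1},{"linear":[-2.8,-2.9,0],"twist":0,"jaw":1},{"linear":[-2.8,-2.9,0],"twist":0,"jaw":1},{"linear":[-2.8,-2.9,0],"twist":0,"jaw":1},{"linear":[-2.8,-2.9,0],"twist":0,"jaw":1},{"linear":[-2.8,-2.9,0],"twist":0,"jaw":1},{"linear":[-2.8,-2.9,0],"twist":0,"jaw":1},{"linear":[-2.8,-2.9,0],"twist":0,"jaw":1},{"linear":[-2.8,-2.9,0],"twist":0,"jaw":1},{"linear":[-2.8,-2.9,0],"twist":0,"jaw":1},{"linear":[-2.8,-2.9,0],"twist":0,"jaw":1}]' && python3 -m pendant '[{"linear":[-2.8,-2.9,0],"twist":0,"jaw":1},{"linear":[-2.8,-2.9,0],"twist":0,"jaw":1},{"linear":[-2.8,-2.9,0],"twist":0,"jaw":1},{"linear":[0,0,0],"twist":-5,"jaw":1},{"linear":[0,0,0],"twist":-5,"jaw":1},{"linear":[0,0,0],"twist":-5,"jaw":1},{"linear":[0,0,0],"twist":0,"jaw":1},{"linear":[0,0,0],"twist":0,"jaw":1}]'
python3 go.py .48 -.015 .24 83
python3 - <<'E'
from h import *
import pickle
c=cap('wrist'); pickle.dump(c,open('w1.pkl','wb')); cv2.imwrite('pics/w1.png',cv2.resize(c['color'],(800,600))); print(np.linalg.inv(c['view'])[:3].round(3),c['fov_y'])
E
```

```text
time: 1.1
position: [0.4147, 0.1312, 0.2395]
tool_rot: [0.188, 0.982, 0.0, -0.0]
ft_force: [-0.1, 0.4, -0.9]
grip_width: 0.087
grip_force: 0.0
time: 1.77
position: [0.4602, 0.0212, 0.2393]
tool_rot: [0.06, 0.998, 0.0, -0.0]
ft_force: [-0.3, 0.2, 0.3]
grip_width: 0.087
grip_force: 0.0
 lin cm [-2.4  -3.35 -0.07] twist 0.2 | min rows 1.0 | ang 83.2 q6 -94 pos [0.4602 0.0212 0.2393] gw 0.087 f [-0.3  0.2  0.3] t 1.7667
[[ 0.119  0.964  0.237  0.395]
 [ 0.993 -0.116 -0.028  0.028]
 [ 0.     0.238 -0.971  0.384]] 59.76836812468372
```

View pics/w1.png

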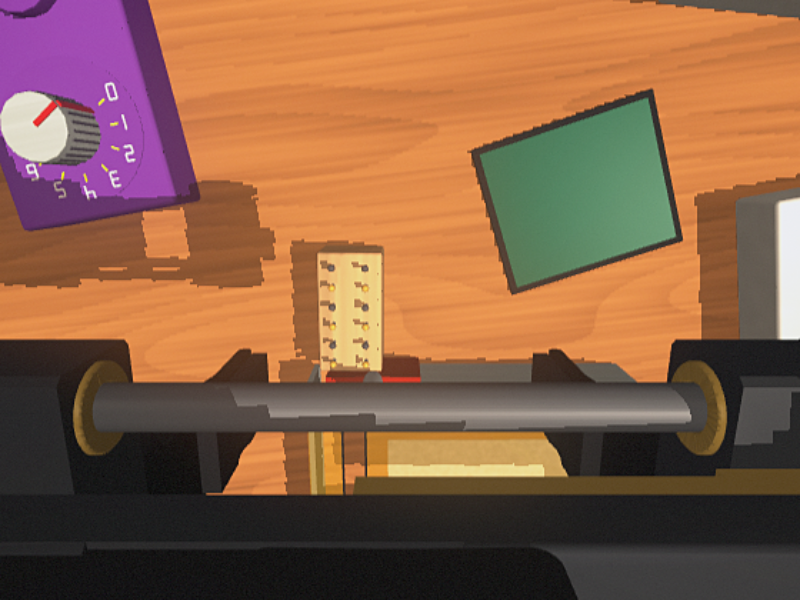

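The wrist view shows the block at (350,310), just in front of the red shutter at (400,370). The mat's corners are at (472,152), (652,90), (682,240) and (512,293).

```bash
python3 - <<'E'
from h import *
import pickle
c=pickle.load(open('w1.pkl','rb'))
f=lambda u,v,z:onz(c,u*.7,v*.7,z)[:2].round(4)
b=np.array([f(*p,.04) for p in [(318,252),(382,247),(382,370),(321,370)]]); print(b,b.mean(0))
b=np.array([f(*p,.003) for p in [(472,152),(652,90),(682,240),(512,293)]]); print(b,b.mean(0))
E
python3 go.py .48 -.015 .24 83
```

```text
[[ 0.4355 -0.0304]
 [ 0.4372  0.0121]
 [ 0.5227  0.0011]
 [ 0.5176 -0.0413]] [ 0.47825  -0.014625]
[[0.3831 0.0814]
 [0.3573 0.2069]
 [0.4627 0.2282]
 [0.4875 0.1024]] [0.42265  0.154725]
 lin cm [-2.39 -3.37 -0.06] twist 0.2 | min rows 1.0 | ang 83.2 q6 -94 pos [0.4602 0.0213 0.2394] gw 0.0871 f [-0.1 -0.5  0.6] t 1.8167
```

```bash
python3 -m pendant '[{"linear":[-1.1,-1.7,0],"twist":0,"jaw":1},{"linear":[-1.1,-1.7,0],"twist":0,"jaw":1},{"linear":[0,0,4.1],"twist":0,"jaw":1},{"linear":[0,0,4.1],"twist":0,"jaw":1},{"linear":[0,0,4.1],"twist":0,"jaw":1},{"linear":[0,0,4.1],"twist":0,"jaw":1},{"linear":[0,0,2.5],"twist":0,"jaw":1},{"linear":[0,0,1.6],"twist":0,"jaw":1},{"linear":[0,0,0],"twist":0,"jaw":1}]' 25; python3 go.py .478 -.0146 .034 83
```

```text
time: 2.57
position: [0.4763, -0.0144, 0.0315]
tool_rot: [0.059, 0.998, 0.001, -0.003]
ft_force: [-0.4, 0.1, -0.0]
grip_width: 0.087
grip_force: 0.0
 lin cm [-0.17 -0.   -0.26] twist 0.2 | min rows 0.1 | ang 83.2 q6 -98 pos [ 0.4763 -0.0144  0.0315] gw 0.087 f [-0.4  0.1 -0. ] t 2.5667
```

Close, lift, then measure the move to the mat.

```bash
python3 -m pendant '[{"linear":[0,0,0],"twist":0,"jaw":0.3},{"linear":[0,0,0],"twist":0,"jaw":0.3},{"linear":[0,0,0],"twist":0,"jaw":0.3},{"linear":[0,0,0],"twist":0,"jaw":0.3},{"linear":[0,0,0],"twist":0,"jaw":0.3},{"linear":[0,0,0],"twist":0,"jaw":0.3},{"linear":[0,0,-1],"twist":0,"jaw":0.3},{"linear":[0,0,-2],"twist":0,"jaw":0.3},{"linear":[0,0,-2],"twist":0,"jaw":0.3},{"linear":[0,0,0],"twist":0,"jaw":0.3}]' 25; python3 go.py .4228 .155 .085 101
```

```text
time: 3.4
position: [0.4802, -0.0156, 0.0879]
tool_rot: [0.058, 0.998, -0.001, 0.003]
ft_force: [-0.1, 1.1, 0.0]
grip_width: 0.0302
grip_force: 0.0
 lin cm [ 7.69 16.27  0.23] twist -17.7 | min rows 4.3 | ang 83.3 q6 -99 pos [ 0.4802 -0.0156  0.0879] gw 0.0302 f [-0.1  1.1  0. ] t 3.4
```

The fingers closed to 30 mm with no grip force, so I missed or lost the block. I'll look.

```bash
python3 - <<'E'
from h import *
c=cap('wrist'); d=cap('top'); cv2.imwrite('pics/w2.png',np.hstack([cv2.resize(c['color'],(400,300)),cv2.resize(d['color'][140:290,160:360],(400,300))])); 
import pickle; pickle.dump(d,open('t2.pkl','wb'));print(robot.get_obs()['grip_width'])
E
```

```text
0.027465381762273287
```

View pics/w2.png

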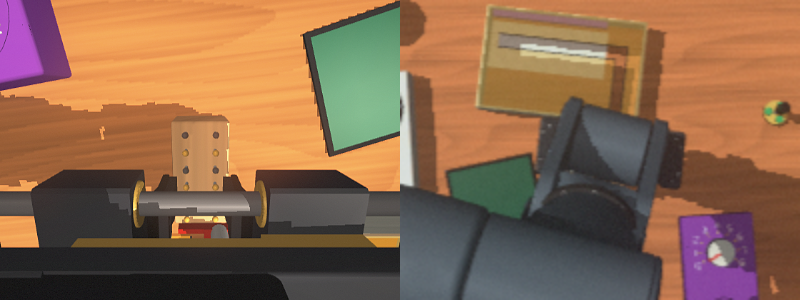

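The fingers are slow (about 70 mm/s) and hadn't reached the block when I lifted, and the block still stands at (200,160). I'll reopen, go down again and wait longer.

```bash
python3 -m pendant '[{"linear":[0,0,0],"twist":0,"jaw":0.8},{"linear":[0,0,0],"twist":0,"jaw":0.8},{"linear":[0,0,0],"twist":0,"jaw":0.8},{"linear":[0,0,0],"twist":0,"jaw":0.8},{"linear":[0,0,0],"twist":0,"jaw":0.8},{"linear":[0,0,0],"twist":0,"jaw":0.8},{"linear":[0,0,0],"twist":0,"jaw":0.8},{"linear":[0,0,0],"twist":0,"jaw":0.8},{"linear":[0,0,0],"twist":0,"jaw":0.8},{"linear":[0,0,2],"twist":0,"jaw":0.8},{"linear":[0,0,2],"twist":0,"jaw":0.8},{"linear":[0,0,1.5],"twist":0,"jaw":0.8}]' 25; python3 -m pendant '[{"linear":[0,0,0],"twist":0,"jaw":0.2},{"linear":[0,0,0],"twist":0,"jaw":0.2},{"linear":[0,0,0],"twist":0,"jaw":0.2},{"linear":[0,0,0],"twist":0,"jaw":0.2},{"linear":[0,0,0],"twist":0,"jaw":0.2},{"linear":[0,0,0],"twist":0,"jaw":0.2},{"linear":[0,0,0],"twist":0,"jaw":0.2},{"linear":[0,0,0],"twist":0,"jaw":0.2},{"linear":[0,0,0],"twist":0,"jaw":0.2},{"linear":[0,0,0],"twist":0,"jaw":0.2}]' 25; python3 go.py .478 -.0146 .034 83
```

```text
time: 4.5
position: [0.4785, -0.0152, 0.0288]
tool_rot: [0.058, 0.998, -0.0, 0.0]
ft_force: [0.5, 0.0, 0.0]
grip_width: 0.0697
grip_force: 0.0
time: 5.33
position: [0.479, -0.0152, 0.0305]
tool_rot: [0.058, 0.998, -0.0, 0.001]
ft_force: [0.7, 0.6, 6.6]
grip_width: 0.0435
grip_force: 25.0
 lin cm [ 0.1   0.05 -0.35] twist 0.3 | min rows 0.1 | ang 83.3 q6 -99 pos [ 0.479  -0.0152  0.0305] gw 0.0435 f [0.7 0.6 6.6] t 5.3333
```

```bash
python3 -m pendant '[{"linear":[0,0,-2],"twist":0,"jaw":0.2},{"linear":[0,0,-2],"twist":0,"jaw":0.2},{"linear":[0,0,-1],"twist":0,"jaw":0.2},{"linear":[1.2,2.7,0],"twist":0,"jaw":0.2},{"linear":[1.2,2.7,0],"twist":0,"jaw":0.2},{"linear":[1.2,2.7,0],"twist":0,"jaw":0.2},{"linear":[1.2,2.7,0],"twist":0,"jaw":0.2},{"linear":[1.2,2.7,0],"twist":0,"jaw":0.2},{"linear":[1.2,2.7,0],"twist":-6,"jaw":0.2},{"linear":[0,0,0],"twist":-6,"jaw":0.2},{"linear":[0,0,0],"twist":-6,"jaw":0.2},{"linear":[0,0,0],"twist":0,"jaw":0.2}]' 25; python3 go.py .4228 .155 .037 101
```

```text
time: 6.33
position: [0.4259, 0.155, 0.0796]
tool_rot: [-0.1, 0.995, -0.0, 0.001]
ft_force: [0.1, 0.6, -1.2]
grip_width: 0.044
grip_force: 25.0
 lin cm [0.31 0.07 4.26] twist 0.5 | min rows 1.0 | ang 101.5 q6 -96 pos [0.4259 0.155  0.0796] gw 0.044 f [ 0.1  0.6 -1.2] t 6.3333
```

```bash
python3 -m pendant '[{"linear":[0.3,0,2],"twist":0,"jaw":0.2},{"linear":[0,0,1.5],"twist":0,"jaw":0.2},{"linear":[0,0,1],"twist":0,"jaw":0.2},{"linear":[0,0,0],"twist":0,"jaw":0.2},{"linear":[0,0,0],"twist":0,"jaw":0.9},{"linear":[0,0,0],"twist":0,"jaw":0.9},{"linear":[0,0,0],"twist":0,"jaw":0.9},{"linear":[0,0,0],"twist":0,"jaw":0.9},{"linear":[0,0,-2],"twist":0,"jaw":0.9},{"linear":[0,0,-3],"twist":0,"jaw":0.9},{"linear":[0,0,-3],"twist":0,"jaw":0.5},{"linear":[0,0,-2],"twist":0,"jaw":0.5}]' 25; python3 -m pendant '[{"linear":[0,0,-2],"twist":6,"jaw":0.5},{"linear":[0,0,0],"twist":6,"jaw":0.5},{"linear":[0,0,0],"twist":6,"jaw":0.5},{"linear":[0,0,0],"twist":0,"jaw":0.5}]'; python3 go.py .527 -.005 .13 83; python3 - <<'E'
from h import *
import pickle
c=cap('wrist'); pickle.dump(c,open('w3.pkl','wb')); 
d=cap('scene'); cv2.imwrite('pics/w3.png',np.hstack([cv2.resize(c['color'],(400,300)),cv2.resize(d['color'][150:300,200:400],(400,300))]))
E
```

```text
time: 7.33
position: [0.4234, 0.1537, 0.1371]
tool_rot: [-0.098, 0.995, 0.0, 0.002]
ft_force: [0.4, 0.2, -0.3]
grip_width: 0.0707
grip_force: 0.0
time: 7.67
position: [0.4231, 0.1536, 0.1557]
tool_rot: [0.059, 0.998, 0.0, 0.001]
ft_force: [-0.3, -0.4, 0.1]
grip_width: 0.0479
grip_force: 0.0
 lin cm [-12.2  -14.52   2.59] twist 0.2 | min rows 4.6 | ang 83.2 q6 -78 pos [0.4231 0.1536 0.1557] gw 0.0479 f [-0.3 -0.4  0.1] t 7.6667
```

View pics/w3.png

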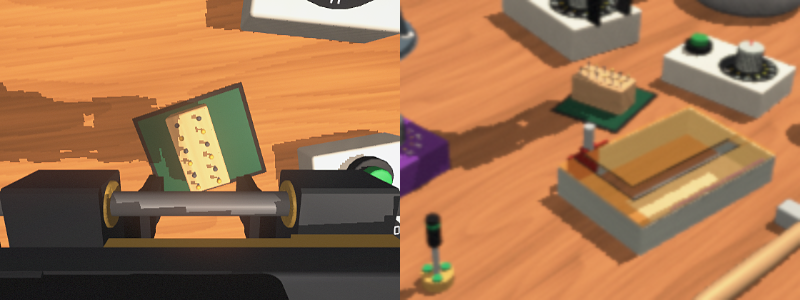

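The block sits wholly on the mat, at (195,150) in the left panel. Next is the shutter knob.

```bash
python3 -m pendant '[{"linear":[-2.4,-2.9,0],"twist":0,"jaw":0.6},{"linear":[-2.4,-2.9,0],"twist":0,"jaw":0.6},{"linear":[-2.4,-2.9,0],"twist":0,"jaw":0.6},{"linear":[-2.4,-2.9,0],"twist":0,"jaw":0.6},{"linear":[-2.4,-2.9,0],"twist":0,"jaw":0.6},{"linear":[0,0,2.5],"twist":0,"jaw":0.6},{"linear":[0,0,0],"twist":0,"jaw":0.6},{"linear":[0,0,0],"twist":0,"jaw":0.6}]'; python3 go.py .526 -.007 .068 83;  python3 - <<'E'
from h import *
c=cap('top'); s=cap('scene'); cv2.imwrite('pics/w4.png',np.hstack([cv2.resize(c['color'][140:240,200:320],(360,300)),cv2.resize(s['color'][200:290,250:370],(400,300))]))
E
```

```text
time: 8.43
position: [0.5233, -0.0044, 0.1282]
tool_rot: [0.058, 0.998, 0.0, -0.003]
ft_force: [-0.6, -0.6, 0.0]
grip_width: 0.0522
grip_force: 0.0
 lin cm [-0.33 -0.23  6.01] twist 0.3 | min rows 1.4 | ang 83.3 q6 -96 pos [ 0.5233 -0.0044  0.1282] gw 0.0522 f [-0.6 -0.6  0. ] t 8.4333
```

View pics/w4.png

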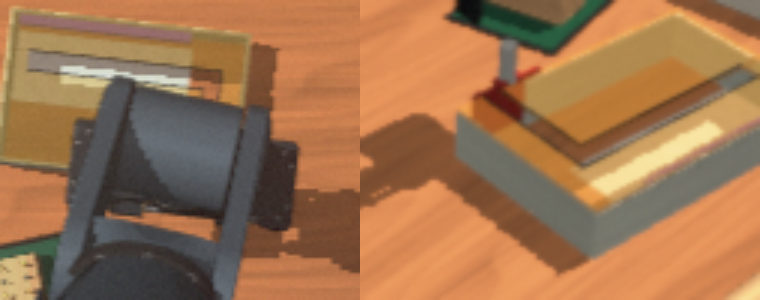

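```bash
python3 -m pendant '[{"linear":[-0.3,-0.2,3],"twist":0,"jaw":0.6},{"linear":[0,0,1.5],"twist":0,"jaw":0.6},{"linear":[0,0,1.3],"twist":0,"jaw":0.6},{"linear":[0,0,0],"twist":0,"jaw":0},{"linear":[0,0,0],"twist":0,"jaw":0},{"linear":[0,0,0],"twist":0,"jaw":0},{"linear":[0,0,0],"twist":0,"jaw":0},{"linear":[0,0,0],"twist":0,"jaw":0},{"linear":[0,0,0],"twist":0,"jaw":0},{"linear":[0,0,0],"twist":0,"jaw":0},{"linear":[0,0,0],"twist":0,"jaw":0},{"linear":[0,0,0],"twist":0,"jaw":0}]' 15; python3 go.py .526 -.007 .068 83
```

```text
time: 9.53
position: [0.5283, -0.0068, 0.0722]
tool_rot: [0.059, 0.998, -0.0, 0.001]
ft_force: [0.4, 0.9, 6.0]
grip_width: 0.0131
grip_force: 15.0
 lin cm [ 0.22 -0.05  0.42] twist 0.3 | min rows 0.1 | ang 83.3 q6 -96 pos [ 0.5283 -0.0068  0.0722] gw 0.0131 f [0.4 0.9 6. ] t 9.5333
```

```bash
python3 -m pendant '[{"linear":[0,1,0],"twist":0,"jaw":0},{"linear":[0,1,0],"twist":0,"jaw":0},{"linear":[0,1,0],"twist":0,"jaw":0},{"linear":[0,1,0],"twist":0,"jaw":0},{"linear":[0,1,0],"twist":0,"jaw":0},{"linear":[0,0.8,0],"twist":0,"jaw":0},{"linear":[0,0,0],"twist":0,"jaw":0},{"linear":[0,0,0],"twist":0,"jaw":0}]' 15; python3 go.py .5342 .053 .072 83
```

```text
time: 10.2
position: [0.5351, 0.0506, 0.0722]
tool_rot: [0.058, 0.998, -0.0, 0.001]
ft_force: [-0.9, -0.4, 6.3]
grip_width: 0.0136
grip_force: 15.0
 lin cm [0.12 0.23 0.02] twist 0.4 | min rows 0.1 | ang 83.4 q6 -90 pos [0.5351 0.0506 0.0722] gw 0.0136 f [-0.9 -0.4  6.3] t 10.2
```

```bash
python3 -m pendant '[{"linear":[0,0.3,0],"twist":0,"jaw":0},{"linear":[0,0.2,0],"twist":0,"jaw":0},{"linear":[0,0,0],"twist":0,"jaw":0},{"linear":[0,0,0],"twist":0,"jaw":0}]' 15; python3 go.py .5342 .053 .072 83
```

```text
time: 10.53
position: [0.5351, 0.0512, 0.0722]
tool_rot: [0.056, 0.998, -0.004, -0.0]
ft_force: [-3.1, -16.5, 6.6]
grip_width: 0.0131
grip_force: 15.0
 lin cm [0.11 0.17 0.01] twist 0.5 | min rows 0.1 | ang 83.5 q6 -89 pos [0.5351 0.0512 0.0722] gw 0.0131 f [ -3.1 -16.5   6.6] t 10.5333
```

```bash
python3 -m pendant '[{"linear":[0,-0.2,0],"twist":0,"jaw":0},{"linear":[0,0,0],"twist":0,"jaw":0.5},{"linear":[0,0,0],"twist":0,"jaw":0.5},{"linear":[0,0,0],"twist":0,"jaw":0.5},{"linear":[0,0,0],"twist":0,"jaw":0.5},{"linear":[0,0,-3],"twist":0,"jaw":0.6},{"linear":[0,0,-4],"twist":0,"jaw":0.6},{"linear":[0,0,-4],"twist":0,"jaw":0.6},{"linear":[0,0,-4],"twist":0,"jaw":0.6}]'; python3 -m pendant '[{"linear":[-0.3,-3.7,0],"twist":0,"jaw":0.6},{"linear":[-0.3,-3.7,0],"twist":0,"jaw":0.6},{"linear":[-0.3,-3.7,0],"twist":0,"jaw":0.6},{"linear":[-0.3,-3.7,0],"twist":0,"jaw":0.6},{"linear":[-0.3,-3.7,0],"twist":0,"jaw":0.6},{"linear":[-0.3,-3.7,0],"twist":0,"jaw":0.6},{"linear":[-0.3,-3.7,0],"twist":0,"jaw":0.6},{"linear":[-0.3,-3.7,0],"twist":0,"jaw":0.6},{"linear":[-0.3,-3.7,0],"twist":0,"jaw":0.6},{"linear":[-0.3,-3.7,0],"twist":0,"jaw":0.6},{"linear":[-0.3,-3.7,0],"twist":0,"jaw":0.6},{"linear":[-0.3,-3.7,0],"twist":0,"jaw":0.6}]'; python3 -m pendant '[{"linear":[0,0,0],"twist":7.1,"jaw":0.6},{"linear":[0,0,0],"twist":7.1,"jaw":0.6},{"linear":[0,0,0],"twist":7.1,"jaw":0.6},{"linear":[0,0,0],"twist":7.1,"jaw":0.6},{"linear":[0,0,0],"twist":7.1,"jaw":0.6},{"linear":[0,0,0],"twist":7.1,"jaw":0.6},{"linear":[0,0,0],"twist":7.1,"jaw":0.6},{"linear":[0,0,0],"twist":7.1,"jaw":0.6},{"linear":[0,0,0],"twist":7.1,"jaw":0.6},{"linear":[0,0,0],"twist":7.1,"jaw":0.6},{"linear":[0,0,0],"twist":7.1,"jaw":0.6},{"linear":[0,0,0],"twist":7.1,"jaw":0.6}]'; python3 -m pendant '[{"linear":[0,0,0],"twist":5,"jaw":0.6},{"linear":[0,0,0],"twist":0,"jaw":0.6}]'; python3 go.py .52 -.40 .24 -7;  python3 - <<'E'
from h import *
import pickle
c=cap('wrist'); pickle.dump(c,open('w5.pkl','wb')); print(np.linalg.inv(c['view'])[:3].round(3)); cv2.imwrite('pics/w5.png',cv2.resize(c['color'],(800,600)))
E
```

```text
time: 11.28
position: [0.5341, 0.0543, 0.2225]
tool_rot: [0.058, 0.998, 0.0, -0.001]
ft_force: [1.3, 1.3, -0.0]
grip_width: 0.0509
grip_force: 0.0
time: 12.28
position: [0.5185, -0.3924, 0.221]
tool_rot: [0.058, 0.998, 0.001, -0.0]
ft_force: [-0.1, 0.9, -0.0]
grip_width: 0.0522
grip_force: 0.0
time: 13.28
position: [0.5189, -0.3905, 0.2209]
tool_rot: [0.721, 0.693, 0.0, -0.001]
ft_force: [1.0, -0.4, -0.4]
grip_width: 0.0524
grip_force: 0.0
time: 13.45
position: [0.5189, -0.3906, 0.2209]
tool_rot: [0.749, 0.663, 0.0, -0.001]
ft_force: [0.4, -0.9, 0.8]
grip_width: 0.0525
grip_force: 0.0
 lin cm [-0.92  0.22 -1.91] twist 0.1 | min rows 0.5 | ang -6.9 q6 -40 pos [ 0.5189 -0.3906  0.2209] gw 0.0525 f [ 0.4 -0.9  0.8] t 13.45
[[ 0.993 -0.117 -0.03   0.526]
 [-0.121 -0.964 -0.236 -0.327]
 [-0.002  0.238 -0.971  0.366]]
```

View pics/w5.png

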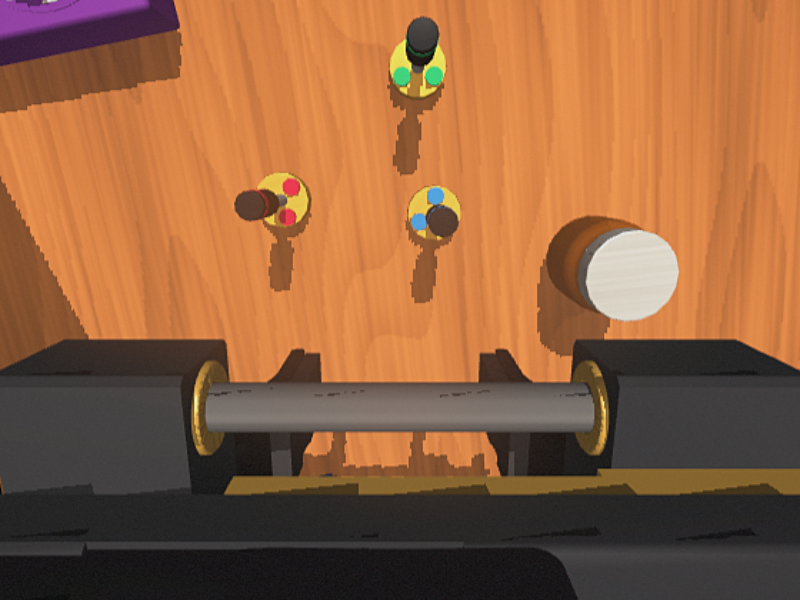

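The wrist view shows the carrier feet: green at (417,68), blue at (434,211) and crimson at (283,199). Their knob tops are at (422,33), (442,221) and (248,206).

```bash
python3 - <<'E'
from h import *
import pickle
c=pickle.load(open('w5.pkl','rb'))
for n,f,k in [('green',(417,66),(422,33)),('blue',(434,211),(442,221)),('crim',(283,199),(248,206))]:
    print(n,onz(c,f[0]*.7,f[1]*.7,.014)[:2].round(4),onz(c,k[0]*.7,k[1]*.7,.09)[:2].round(4))
import go
go.go(.545,-.335,.16,-7)
E
```

```text
green [ 0.545  -0.2601] [ 0.545  -0.2601]
blue [ 0.5461 -0.35  ] [ 0.5455 -0.3506]
crim [ 0.4479 -0.3302] [ 0.4461 -0.3307]
 lin cm [5.83 1.94 6.11] twist 0.2 | min rows 2.1 | ang -6.8 q6 -40 pos [ 0.5189 -0.3907  0.221 ] gw 0.0523 f [1.1 0.5 0.1] t 13.5
```

```bash
python3 -m pendant '[{"linear":[3.3,0.25,0],"twist":0,"jaw":0.6},{"linear":[3.3,0.25,0],"twist":0,"jaw":0.6},{"linear":[3.3,0.25,0],"twist":0,"jaw":0.6},{"linear":[3.4,0.25,0],"twist":0,"jaw":0.6},{"linear":[0,0,4],"twist":0,"jaw":0.6},{"linear":[0,0,4],"twist":0,"jaw":0.6},{"linear":[0,0,2],"twist":0,"jaw":0.6},{"linear":[0,0,0],"twist":0,"jaw":0.6},{"linear":[0,0,0],"twist":0,"jaw":0.6}]'; python3 go.py .545 -.26 .077 -7
```

```text
time: 14.25
position: [0.5443, -0.2599, 0.1206]
tool_rot: [0.748, 0.664, -0.0, -0.001]
ft_force: [0.2, 0.2, -0.0]
grip_width: 0.052
grip_force: 0.0
 lin cm [-0.01  0.08  4.36] twist 0.2 | min rows 1.0 | ang -6.8 q6 -29 pos [ 0.5443 -0.2599  0.1206] gw 0.052 f [ 0.2  0.2 -0. ] t 14.25
```

```bash
python3 -m pendant '[{"linear":[0,0,2.4],"twist":0,"jaw":0.6},{"linear":[0,0,2],"twist":0,"jaw":0.6},{"linear":[0,0,0],"twist":0,"jaw":0},{"linear":[0,0,0],"twist":0,"jaw":0},{"linear":[0,0,0],"twist":0,"jaw":0},{"linear":[0,0,0],"twist":0,"jaw":0},{"linear":[0,0,0],"twist":0,"jaw":0},{"linear":[0,0,0],"twist":0,"jaw":0},{"linear":[0,0,0],"twist":0,"jaw":0},{"linear":[0,0,0],"twist":0,"jaw":0},{"linear":[0,0,0],"twist":0,"jaw":0},{"linear":[0,0,0],"twist":0,"jaw":0}]' 20; python3 go.py .4775 -.013 .077 -7
```

```text
time: 15.25
position: [0.5455, -0.2609, 0.0784]
tool_rot: [0.748, 0.663, 0.0, 0.001]
ft_force: [0.7, 0.0, 5.5]
grip_width: 0.0156
grip_force: 20.0
 lin cm [23.8  -9.73  0.1 ] twist 0.1 | min rows 6.2 | ang -6.9 q6 -29 pos [ 0.5455 -0.2609  0.0784] gw 0.0156 f [0.7 0.  5.5] t 15.25
```

```bash
python3 -m pendant '[{"linear":[0,0,-1],"twist":0,"jaw":0},{"linear":[2,-3.3,0],"twist":0,"jaw":0},{"linear":[2,-3.3,0],"twist":0,"jaw":0},{"linear":[2,-3.1,0],"twist":0,"jaw":0},{"linear":[3,0,0],"twist":0,"jaw":0},{"linear":[3,0,0],"twist":0,"jaw":0},{"linear":[3,0,0],"twist":0,"jaw":0},{"linear":[3,0,0],"twist":0,"jaw":0},{"linear":[3,0,0],"twist":0,"jaw":0},{"linear":[2,0,0],"twist":0,"jaw":0},{"linear":[0.8,0,0],"twist":0,"jaw":0},{"linear":[0,0,0],"twist":0,"jaw":0}]' 20; python3 go.py .4784 -.0129 .079 -7; python3 - <<'E'
from h import *
import pickle
c=cap('wrist'); pickle.dump(c,open('w6.pkl','wb')); d=cap('scene')
cv2.imwrite('pics/w6.png',np.hstack([cv2.resize(c['color'],(480,360)),cv2.resize(d['color'][190:290,245:334],(320,360))]))
E
```

```text
time: 16.25
position: [0.4765, -0.011, 0.0876]
tool_rot: [0.747, 0.664, -0.0, -0.0]
ft_force: [-0.1, 0.0, -1.4]
grip_width: 0.0155
grip_force: 20.0
 lin cm [-0.16  0.21  0.86] twist 0.3 | min rows 0.2 | ang -6.7 q6 -8 pos [ 0.4765 -0.011   0.0876] gw 0.0155 f [-0.1  0.  -1.4] t 16.25
```

View pics/w6.png

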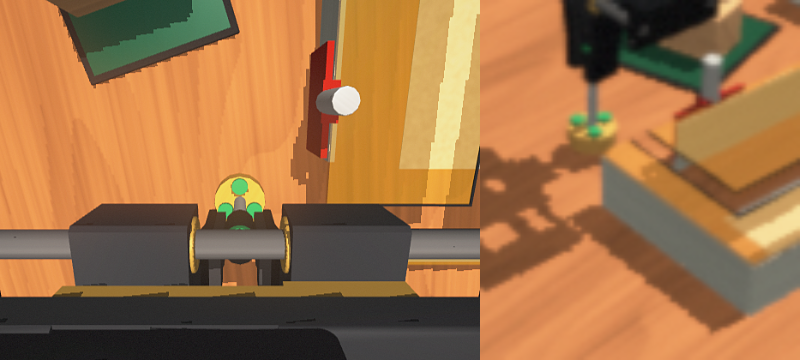

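The green carrier is in the grip, its foot at (240,195). The slot's +y edge runs along row 205 from (328,205) to (470,206). I'll use it to refine the hood frame.

```bash
python3 - <<'E'
from h import *
import pickle
c=pickle.load(open('w6.pkl','rb')); s=560/480
for n,p,z in [('edgeA',(328,205),.044),('edgeB',(472,206),.044),('knobtop',(347,101),.078),('foot top',(240,196),.014),('front edge',(340,5),.044)]:
    print(n,onz(c,p[0]*s,p[1]*s,z).round(4))
a=np.radians(-7); R=np.array([[np.cos(a),-np.sin(a)],[np.sin(a),np.cos(a)]]); o=np.array([.613,.056])
for p in [(-75,-76),(25,-76),(25,-94),(-79,-14),(-75,-85),(25,-85)]: print(p,(o+R@np.array(p)/1000).round(4))
E
```

```text
edgeA [ 0.5317 -0.0129  0.044 ]
edgeB [ 0.6217 -0.0241  0.044 ]
knobtop [0.5346 0.0499 0.078 ]
foot top [ 0.4763 -0.0091  0.014 ]
front edge [0.5438 0.1002 0.044 ]
(-75, -76) [ 0.5293 -0.0103]
(25, -76) [ 0.6286 -0.0225]
(25, -94) [ 0.6264 -0.0403]
(-79, -14) [0.5329 0.0517]
(-75, -85) [ 0.5282 -0.0192]
(25, -85) [ 0.6275 -0.0314]
```

```bash
python3 -m pendant '[{"linear":[-0.4,0,0.65],"twist":0.3,"jaw":0},{"linear":[0,2,0],"twist":0,"jaw":0},{"linear":[0,2,0],"twist":0,"jaw":0},{"linear":[0,1.5,0],"twist":0,"jaw":0},{"linear":[0,1.5,0],"twist":0,"jaw":0},{"linear":[0,1.5,0],"twist":0,"jaw":0},{"linear":[0,0,0],"twist":0,"jaw":0},{"linear":[0,0,0],"twist":0,"jaw":0}]' 20; python3 go.py .6295 -.0334 .081 -7
```

```text
time: 17.02
position: [0.5608, -0.0289, 0.0804]
tool_rot: [0.751, 0.661, -0.0, -0.0]
ft_force: [-1.6, 0.0, -1.8]
grip_width: 0.015
grip_force: 20.0
 lin cm [ 0.43  6.87 -0.06] twist -0.3 | min rows 1.7 | ang -7.3 q6 -7 pos [ 0.5608 -0.0289  0.0804] gw 0.015 f [-1.6  0.  -1.8] t 17.0167
```

```bash
python3 -m pendant '[{"linear":[0.2,1,0],"twist":-0.3,"jaw":0},{"linear":[0.1,1.5,0],"twist":0,"jaw":0},{"linear":[0,1.5,0],"twist":0,"jaw":0},{"linear":[0,1.5,0],"twist":0,"jaw":0},{"linear":[0,1.4,0],"twist":0,"jaw":0},{"linear":[0,0,0],"twist":0,"jaw":0},{"linear":[0,0,0],"twist":0,"jaw":0}]' 20; python3 go.py .6295 -.0334 .081 -7
```

```text
time: 17.6
position: [0.6282, -0.033, 0.0804]
tool_rot: [0.749, 0.663, -0.001, -0.001]
ft_force: [-0.6, 0.6, -1.4]
grip_width: 0.0156
grip_force: 20.0
 lin cm [-0.02  0.14 -0.06] twist 0.1 | min rows 0.0 | ang -6.9 q6 -6 pos [ 0.6282 -0.033   0.0804] gw 0.0156 f [-0.6  0.6 -1.4] t 17.6
```

```bash
python3 -m pendant '[{"linear":[1,0.1,0],"twist":0,"jaw":0},{"linear":[1.6,0,0],"twist":0,"jaw":0},{"linear":[1.6,0,0],"twist":0,"jaw":0},{"linear":[1.6,0,0],"twist":0,"jaw":0},{"linear":[1.6,0,0],"twist":0,"jaw":0},{"linear":[1.6,0,0],"twist":0,"jaw":0},{"linear":[1.6,0,0],"twist":0,"jaw":0},{"linear":[0,0,0],"twist":0,"jaw":0}]' 20; python3 go.py .6501 .1343 .081 -7;  python3 -m pendant '[{"linear":[1.6,0,0],"twist":0,"jaw":0},{"linear":[1.6,0,0],"twist":0,"jaw":0},{"linear":[1.6,0,0],"twist":0,"jaw":0},{"linear":[1,0,0],"twist":0,"jaw":0},{"linear":[0,0,0],"twist":0,"jaw":0},{"linear":[0,0,0],"twist":0,"jaw":0}]' 20; python3 go.py .6501 .1343 .081 -7
```

```text
time: 18.27
position: [0.6416, 0.0762, 0.0808]
tool_rot: [0.747, 0.664, -0.0, -0.001]
ft_force: [0.2, 0.6, -0.9]
grip_width: 0.0153
grip_force: 20.0
 lin cm [ 5.87  0.17 -0.01] twist 0.3 | min rows 1.4 | ang -6.7 q6 4 pos [0.6416 0.0762 0.0808] gw 0.0153 f [ 0.2  0.6 -0.9] t 18.2667
time: 18.77
position: [0.6504, 0.1309, 0.081]
tool_rot: [0.748, 0.664, -0.0, 0.0]
ft_force: [-0.3, -0.7, -0.5]
grip_width: 0.0153
grip_force: 20.0
 lin cm [ 0.33 -0.07 -0.  ] twist 0.2 | min rows 0.1 | ang -6.8 q6 9 pos [0.6504 0.1309 0.081 ] gw 0.0153 f [-0.3 -0.7 -0.5] t 18.7667
```

```bash
cat > feet.py <<'E'
from h import *
c=cap('top'); P=cloud(c); h=cv2.cvtColor(c['color'],cv2.COLOR_BGR2HSV)
m=((h[...,0]>=20)&(h[...,0]<=33)&(h[...,1]>110)&(h[...,2]>110)).astype(np.uint8)
k,l,s,ce=cv2.connectedComponentsWithStats(cv2.dilate(m,np.ones((3,3))))
for i in range(1,k):
    if s[i,4]>25: print(s[i,4],ce[i].round(1),onz(c,*ce[i],.014)[:2].round(4))
E
python3 -m pendant '[{"linear":[0,0,0.25],"twist":0,"jaw":0},{"linear":[0,0,0],"twist":0,"jaw":0.5},{"linear":[0,0,0],"twist":0,"jaw":0.5},{"linear":[0,0,0],"twist":0,"jaw":0.5},{"linear":[0,0,0],"twist":0,"jaw":0.6},{"linear":[0,0,-2],"twist":0,"jaw":0.6},{"linear":[0,0,-4],"twist":0,"jaw":0.6},{"linear":[0,0,-4],"twist":0,"jaw":0.6}]' 20;python3 feet.py; python3 go.py .546 -.3505 .18 -7
```

```text
time: 19.43
position: [0.6489, 0.1297, 0.1776]
tool_rot: [0.749, 0.663, -0.002, -0.002]
ft_force: [1.1, -0.9, -0.0]
grip_width: 0.0498
grip_force: 0.0
72 [232.5 146. ] [0.696  0.0816]
138 [271.  151.5] [ 0.679  -0.0324]
199 [236.2 156. ] [0.666  0.0707]
50 [258.7 159.1] [0.6563 0.0042]
383 [239.  172.3] [0.6175 0.0628]
33 [280. 174.] [ 0.6116 -0.0585]
90 [376.1 194.8] [ 0.5476 -0.3422]
110 [371.5 229.1] [ 0.4464 -0.3265]
191 [481.9 265.4] [ 0.3371 -0.6495]
 lin cm [-49.03  -5.03   0.67] twist 0.1 | min rows 11.8 | ang -6.9 q6 9 pos [0.6549 0.1301 0.1884] gw 0.0506 f [1.5 0.7 5.6] t 19.4833
```

```bash
python3 -m pendant '[{"linear":[-3.75,-0.4,0],"twist":0,"jaw":0.6},{"linear":[-3.75,-0.4,0],"twist":0,"jaw":0.6},{"linear":[-3.75,-0.4,0],"twist":0,"jaw":0.6},{"linear":[-3.75,-0.4,0],"twist":0,"jaw":0.6},{"linear":[-3.75,-0.4,0],"twist":0,"jaw":0.6},{"linear":[-3.75,-0.4,0],"twist":0,"jaw":0.6},{"linear":[-3.75,-0.4,0],"twist":0,"jaw":0.6},{"linear":[-3.75,-0.4,0],"twist":0,"jaw":0.6},{"linear":[-3.75,-0.4,0],"twist":0,"jaw":0.6},{"linear":[-3.75,-0.4,0],"twist":0,"jaw":0.6},{"linear":[-3.75,-0.4,0],"twist":0,"jaw":0.6},{"linear":[-3.75,-0.4,0],"twist":0,"jaw":0.6}]'; python3 -m pendant '[{"linear":[-3.75,0,0],"twist":0,"jaw":0.6},{"linear":[0,0,3],"twist":0,"jaw":0.6},{"linear":[0,0,2],"twist":0,"jaw":0.6},{"linear":[0,0,0],"twist":0,"jaw":0.6},{"linear":[0,0,0],"twist":0,"jaw":0.6}]'; python3 go.py .546 -.3505 .078 -7
```

```text
time: 20.48
position: [0.5479, -0.3129, 0.1787]
tool_rot: [0.749, 0.663, 0.0, 0.0]
ft_force: [0.6, -0.4, -0.5]
grip_width: 0.0524
grip_force: 0.0
time: 20.9
position: [0.5433, -0.3477, 0.1274]
tool_rot: [0.749, 0.663, -0.0, -0.002]
ft_force: [0.6, 0.2, -0.0]
grip_width: 0.0526
grip_force: 0.0
 lin cm [-0.26  0.32  4.94] twist 0.1 | min rows 1.2 | ang -6.9 q6 -36 pos [ 0.5433 -0.3477  0.1274] gw 0.0526 f [ 0.6  0.2 -0. ] t 20.9
```

```bash
python3 -m pendant '[{"linear":[-0.25,0.3,2.9],"twist":0,"jaw":0.6},{"linear":[0,0,2],"twist":0,"jaw":0.6},{"linear":[0,0,0],"twist":0,"jaw":0},{"linear":[0,0,0],"twist":0,"jaw":0},{"linear":[0,0,0],"twist":0,"jaw":0},{"linear":[0,0,0],"twist":0,"jaw":0},{"linear":[0,0,0],"twist":0,"jaw":0},{"linear":[0,0,0],"twist":0,"jaw":0},{"linear":[0,0,0],"twist":0,"jaw":0},{"linear":[0,0,0],"twist":0,"jaw":0},{"linear":[0,0,0],"twist":0,"jaw":0},{"linear":[0,0,-0.6],"twist":0,"jaw":0}]' 20; python3 go.py .4804 -.015 .082 -7
```

```text
time: 21.9
position: [0.5463, -0.3504, 0.0848]
tool_rot: [0.748, 0.663, -0.0, -0.001]
ft_force: [0.6, 0.1, -1.4]
grip_width: 0.0155
grip_force: 20.0
 lin cm [ 32.51 -10.58   0.34] twist 0.1 | min rows 8.2 | ang -6.9 q6 -36 pos [ 0.5463 -0.3504  0.0848] gw 0.0155 f [ 0.6  0.1 -1.4] t 21.9
```

```bash
python3 -m pendant '[{"linear":[3.5,0,0],"twist":0,"jaw":0},{"linear":[3.5,0,0],"twist":0,"jaw":0},{"linear":[3.5,0,0],"twist":0,"jaw":0},{"linear":[2.5,-3,0],"twist":0,"jaw":0},{"linear":[2.5,-3,0],"twist":0,"jaw":0},{"linear":[2.5,-3,0],"twist":0,"jaw":0},{"linear":[3,-1.6,0],"twist":0,"jaw":0},{"linear":[3.5,0,0],"twist":0,"jaw":0},{"linear":[3.5,0,0],"twist":0,"jaw":0},{"linear":[3,0,0],"twist":0,"jaw":0},{"linear":[1.5,0,0],"twist":0,"jaw":0},{"linear":[0,0,0],"twist":0,"jaw":0}]' 20; python3 go.py .4804 -.015 .082 -7;python3 go.py .6295 -.0334 .082 -7; python3 - <<'E'
from h import *
c=cap('wrist'); h=cv2.cvtColor(c['color'],cv2.COLOR_BGR2HSV)
m=((h[...,0]>=20)&(h[...,0]<=33)&(h[...,1]>110)&(h[...,2]>110)).astype(np.uint8); m[:,:200]=0;m[:,360:]=0
k,l,s,ce=cv2.connectedComponentsWithStats(m); i=1+s[1:,4].argmax(); print(s[i],onz(c,s[i,0]+s[i,2]/2,s[i,1]+s[i,2]/2,.02)[:2].round(4))
E
```

```text
time: 22.9
position: [0.4802, -0.0124, 0.0856]
tool_rot: [0.747, 0.665, -0.0, -0.001]
ft_force: [0.2, -0.1, -0.1]
grip_width: 0.0154
grip_force: 20.0
 lin cm [-0.26  0.05  0.35] twist 0.3 | min rows 0.1 | ang -6.7 q6 -8 pos [ 0.4802 -0.0124  0.0856] gw 0.0154 f [ 0.2 -0.1 -0.1] t 22.9
 lin cm [-0.35 15.07  0.34] twist 0.3 | min rows 3.6 | ang -6.7 q6 -8 pos [ 0.4802 -0.0124  0.0856] gw 0.0154 f [ 0.2 -0.1 -0.1] t 22.9
[ 251  207   58   40 1048] [ 0.4798 -0.0127]
```

```bash
python3 -m pendant '[{"linear":[-0.25,0,0.35],"twist":0.2,"jaw":0},{"linear":[0,2,0],"twist":0,"jaw":0},{"linear":[0,1.7,0],"twist":0,"jaw":0},{"linear":[0,1.7,0],"twist":0,"jaw":0},{"linear":[0,1.7,0],"twist":0,"jaw":0},{"linear":[0,0,0],"twist":0,"jaw":0}]' 20; python3 go.py .6295 -.0334 .082 -7;  python3 -m pendant '[{"linear":[0,1.6,0],"twist":0,"jaw":0},{"linear":[0,1.6,0],"twist":0,"jaw":0},{"linear":[0,1.6,0],"twist":0,"jaw":0},{"linear":[0,1.6,0],"twist":0,"jaw":0},{"linear":[0,1.3,0],"twist":0,"jaw":0},{"linear":[0,0,0],"twist":0,"jaw":0},{"linear":[0,0,0],"twist":0,"jaw":0}]' 20;  python3 go.py .6295 -.0334 .082 -7
```

```text
time: 23.45
position: [0.5549, -0.029, 0.0819]
tool_rot: [0.751, 0.661, 0.002, 0.002]
ft_force: [2.8, 1.6, -1.2]
grip_width: 0.0152
grip_force: 20.0
 lin cm [0.51 7.46 0.03] twist -0.3 | min rows 1.8 | ang -7.3 q6 -7 pos [ 0.5549 -0.029   0.0819] gw 0.0152 f [ 2.8  1.6 -1.2] t 23.45
time: 24.03
position: [0.627, -0.0371, 0.0816]
tool_rot: [0.75, 0.661, 0.0, -0.0]
ft_force: [-0.0, 0.9, -0.4]
grip_width: 0.0154
grip_force: 20.0
 lin cm [ 0.4   0.2  -0.04] twist -0.2 | min rows 0.1 | ang -7.2 q6 -6 pos [ 0.627  -0.0371  0.0816] gw 0.0154 f [-0.   0.9 -0.4] t 24.0333
```

```bash
python3 -m pendant '[{"linear":[1,0.2,0],"twist":-0.2,"jaw":0},{"linear":[1.6,0,0],"twist":0,"jaw":0},{"linear":[1.6,0,0],"twist":0,"jaw":0},{"linear":[1.6,0,0],"twist":0,"jaw":0},{"linear":[1.6,0,0],"twist":0,"jaw":0},{"linear":[1.6,0,0],"twist":0,"jaw":0},{"linear":[1.6,0,0],"twist":0,"jaw":0},{"linear":[1.6,0,0],"twist":0,"jaw":0},{"linear":[0.4,0,0],"twist":0,"jaw":0},{"linear":[0,0,0],"twist":0,"jaw":0},{"linear":[0,0,0],"twist":0,"jaw":0}]' 20;  python3 go.py .6445 .0887 .08 -7
```

```text
time: 24.95
position: [0.6437, 0.0882, 0.082]
tool_rot: [0.748, 0.664, -0.001, -0.0]
ft_force: [0.6, 0.0, -1.6]
grip_width: 0.0155
grip_force: 20.0
 lin cm [0.06 0.08 0.19] twist 0.1 | min rows 0.1 | ang -6.9 q6 5 pos [0.6437 0.0882 0.082 ] gw 0.0155 f [ 0.6  0.  -1.6] t 24.95
```

Release, rise, check crimson and the placed carriers.

```bash
python3 -m pendant '[{"linear":[0,0,0.3],"twist":0,"jaw":0},{"linear":[0,0,0],"twist":0,"jaw":0.5},{"linear":[0,0,0],"twist":0,"jaw":0.5},{"linear":[0,0,0],"twist":0,"jaw":0.5},{"linear":[0,0,0],"twist":0,"jaw":0.6},{"linear":[0,0,-2],"twist":0,"jaw":0.6},{"linear":[0,0,-4],"twist":0,"jaw":0.6},{"linear":[0,0,-4],"twist":0,"jaw":0.6},{"linear":[0,0,0],"twist":0,"jaw":0.6}]' 20;python3 feet.py; python3 go.py .4475 -.3303 .18 -7
```

```text
time: 25.7
position: [0.6498, 0.0882, 0.1873]
tool_rot: [0.748, 0.663, 0.006, 0.005]
ft_force: [1.0, -0.1, -0.3]
grip_width: 0.0511
grip_force: 0.0
113 [256.9 149.1] [0.6863 0.0093]
55 [279.1 152.9] [ 0.6746 -0.0566]
124 [251.  157.7] [0.6608 0.0269]
219 [249.8 173.4] [0.6139 0.0308]
30 [280.  174.5] [ 0.6101 -0.0585]
99 [371.7 229.3] [ 0.4459 -0.3269]
190 [481.9 265.4] [ 0.3371 -0.6495]
 lin cm [-43.96 -14.87   0.21] twist 0.1 | min rows 11.1 | ang -6.9 q6 5 pos [0.648  0.0882 0.1841] gw 0.0515 f [0.4 0.7 0.4] t 25.75
```

```bash
python3 -m pendant '[{"linear":[-3.7,-1.25,0],"twist":0,"jaw":0.6},{"linear":[-3.7,-1.25,0],"twist":0,"jaw":0.6},{"linear":[-3.7,-1.25,0],"twist":0,"jaw":0.6},{"linear":[-3.7,-1.25,0],"twist":0,"jaw":0.6},{"linear":[-3.7,-1.25,0],"twist":0,"jaw":0.6},{"linear":[-3.7,-1.25,0],"twist":0,"jaw":0.6},{"linear":[-3.7,-1.25,0],"twist":0,"jaw":0.6},{"linear":[-3.7,-1.25,0],"twist":0,"jaw":0.6},{"linear":[-3.7,-1.25,0],"twist":0,"jaw":0.6},{"linear":[-3.7,-1.25,0],"twist":0,"jaw":0.6},{"linear":[-3.7,-1.25,0],"twist":0,"jaw":0.6},{"linear":[-3.2,-1.2,0],"twist":0,"jaw":0.6}]'; python3 -m pendant '[{"linear":[0,0,3],"twist":0,"jaw":0.6},{"linear":[0,0,2],"twist":0,"jaw":0.6},{"linear":[0,0,0],"twist":0,"jaw":0.6},{"linear":[0,0,0],"twist":0,"jaw":0.6}]'; python3 go.py .4475 -.3303 .078 -7
```

```text
time: 26.75
position: [0.4414, -0.3311, 0.1778]
tool_rot: [0.749, 0.663, -0.0, -0.001]
ft_force: [0.3, -0.3, 0.3]
grip_width: 0.0523
grip_force: 0.0
time: 27.08
position: [0.442, -0.3283, 0.1273]
tool_rot: [0.749, 0.663, -0.0, -0.003]
ft_force: [0.8, 0.5, 0.9]
grip_width: 0.0523
grip_force: 0.0
 lin cm [-0.15  0.59  4.93] twist 0.1 | min rows 1.2 | ang -6.9 q6 -41 pos [ 0.442  -0.3283  0.1273] gw 0.0523 f [0.8 0.5 0.9] t 27.0833
```

```bash
python3 -m pendant '[{"linear":[-0.2,0.5,2.4],"twist":0,"jaw":0.6},{"linear":[0,0,2.5],"twist":0,"jaw":0.6},{"linear":[0,0,0],"twist":0,"jaw":0},{"linear":[0,0,0],"twist":0,"jaw":0},{"linear":[0,0,0],"twist":0,"jaw":0},{"linear":[0,0,0],"twist":0,"jaw":0},{"linear":[0,0,0],"twist":0,"jaw":0},{"linear":[0,0,0],"twist":0,"jaw":0},{"linear":[0,0,0],"twist":0,"jaw":0},{"linear":[0,0,0],"twist":0,"jaw":0},{"linear":[0,0,0],"twist":0,"jaw":0},{"linear":[0,0,-0.6],"twist":0,"jaw":0}]' 20; python3 go.py .4804 -.015 .082 -7
```

```text
time: 28.08
position: [0.4475, -0.3315, 0.0856]
tool_rot: [0.748, 0.663, 0.0, -0.001]
ft_force: [-0.6, 0.2, -1.1]
grip_width: 0.0151
grip_force: 19.9
 lin cm [31.81 -0.55  0.4 ] twist 0.1 | min rows 7.6 | ang -6.9 q6 -41 pos [ 0.4475 -0.3315  0.0856] gw 0.0151 f [-0.6  0.2 -1.1] t 28.0833
```

```bash
python3 -m pendant '[{"linear":[2,2,0],"twist":0,"jaw":0},{"linear":[3.5,1,0],"twist":0,"jaw":0},{"linear":[3.5,0,0],"twist":0,"jaw":0},{"linear":[3.5,0,0],"twist":0,"jaw":0},{"linear":[3.5,0,0],"twist":0,"jaw":0},{"linear":[3.5,-1,0],"twist":0,"jaw":0},{"linear":[3.5,-1,0],"twist":0,"jaw":0},{"linear":[3.5,-1.5,0],"twist":0,"jaw":0},{"linear":[3.5,0,0],"twist":0,"jaw":0},{"linear":[1.6,0,0],"twist":0,"jaw":0},{"linear":[0,0,0],"twist":0,"jaw":0},{"linear":[0,0,0],"twist":0,"jaw":0}]' 20; python3 go.py .4804 -.015 .082 -7;python3 go.py .6295 -.0334 .082 -7; python3 - <<'E'
from h import *
c=cap('wrist'); h=cv2.cvtColor(c['color'],cv2.COLOR_BGR2HSV)
m=((h[...,0]>=20)&(h[...,0]<=33)&(h[...,1]>110)&(h[...,2]>110)).astype(np.uint8); m[:,:200]=0;m[:,360:]=0
k,l,s,ce=cv2.connectedComponentsWithStats(m); i=1+s[1:,4].argmax(); print(s[i],onz(c,s[i,0]+s[i,2]/2,s[i,1]+s[i,2]/2,.02)[:2].round(4))
E
```

```text
time: 29.08
position: [0.4811, -0.0168, 0.0861]
tool_rot: [0.748, 0.664, -0.0, 0.0]
ft_force: [0.1, 0.1, -1.0]
grip_width: 0.0151
grip_force: 19.9
 lin cm [ 0.17 -0.09  0.41] twist 0.2 | min rows 0.1 | ang -6.8 q6 -9 pos [ 0.4811 -0.0168  0.0861] gw 0.0151 f [ 0.1  0.1 -1. ] t 29.0833
 lin cm [ 0.1  14.93  0.41] twist 0.2 | min rows 3.6 | ang -6.8 q6 -9 pos [ 0.4811 -0.0168  0.0861] gw 0.0151 f [ 0.1  0.1 -1. ] t 29.0833
[ 250  203   58   51 1170] [ 0.4804 -0.0148]
```

```bash
python3 -m pendant '[{"linear":[0.1,0,0.4],"twist":0,"jaw":0},{"linear":[0,2,0],"twist":0,"jaw":0},{"linear":[0,1.7,0],"twist":0,"jaw":0},{"linear":[0,1.7,0],"twist":0,"jaw":0},{"linear":[0,1.7,0],"twist":0,"jaw":0},{"linear":[0,0,0],"twist":0,"jaw":0}]' 20; python3 go.py .6295 -.0334 .082 -7;  python3 -m pendant '[{"linear":[0,1.6,0],"twist":0,"jaw":0},{"linear":[0,1.6,0],"twist":0,"jaw":0},{"linear":[0,1.6,0],"twist":0,"jaw":0},{"linear":[0,1.6,0],"twist":0,"jaw":0},{"linear":[0,1.4,0],"twist":0,"jaw":0},{"linear":[0,0,0],"twist":0,"jaw":0},{"linear":[0,0,0],"twist":0,"jaw":0}]' 20;  python3 go.py .6295 -.0334 .082 -7
```

```text
time: 29.63
position: [0.5564, -0.0279, 0.0822]
tool_rot: [0.749, 0.662, 0.002, 0.003]
ft_force: [1.2, 0.3, -1.0]
grip_width: 0.0154
grip_force: 20.0
 lin cm [0.36 7.32 0.07] twist -0.1 | min rows 1.8 | ang -7.1 q6 -7 pos [ 0.5564 -0.0279  0.0822] gw 0.0154 f [ 1.2  0.3 -1. ] t 29.6333
time: 30.22
position: [0.6279, -0.0354, 0.0813]
tool_rot: [0.749, 0.663, -0.001, -0.001]
ft_force: [-1.1, 0.2, -2.0]
grip_width: 0.0154
grip_force: 20.0
 lin cm [ 0.22  0.13 -0.07] twist 0.0 | min rows 0.1 | ang -7.0 q6 -6 pos [ 0.6279 -0.0354  0.0813] gw 0.0154 f [-1.1  0.2 -2. ] t 30.2167
```

```bash
python3 -m pendant '[{"linear":[1,0.15,0],"twist":0,"jaw":0},{"linear":[1.6,0,0],"twist":0,"jaw":0},{"linear":[1.6,0,0],"twist":0,"jaw":0},{"linear":[1.6,0,0],"twist":0,"jaw":0},{"linear":[1.4,0,0],"twist":0,"jaw":0},{"linear":[1,0,0],"twist":0,"jaw":0},{"linear":[0,0,0],"twist":0,"jaw":0},{"linear":[0,0,0.2],"twist":0,"jaw":0},{"linear":[0,0,0],"twist":0,"jaw":0}]' 20;  python3 go.py .639 .045 .08 -7
```

```text
time: 30.97
position: [0.6402, 0.0468, 0.0809]
tool_rot: [0.748, 0.663, 0.0, -0.0]
ft_force: [-0.8, 1.3, 4.2]
grip_width: 0.0153
grip_force: 20.0
 lin cm [-0.19 -0.1   0.09] twist 0.1 | min rows 0.1 | ang -6.9 q6 1 pos [0.6402 0.0468 0.0809] gw 0.0153 f [-0.8  1.3  4.2] t 30.9667
```

```bash
python3 -m pendant '[{"linear":[0,0,0],"twist":0,"jaw":0.5},{"linear":[0,0,0],"twist":0,"jaw":0.5},{"linear":[0,0,0],"twist":0,"jaw":0.5},{"linear":[0,0,0],"twist":0,"jaw":0.6},{"linear":[0,0,-3],"twist":0,"jaw":0.6},{"linear":[0,0,-3],"twist":0,"jaw":0.6},{"linear":[-0.3,-3.5,0],"twist":0,"jaw":0.6},{"linear":[-0.3,-3.5,0],"twist":0,"jaw":0.6},{"linear":[-0.3,-3.5,0],"twist":0,"jaw":0.6},{"linear":[0,0,0],"twist":0,"jaw":0.6},{"linear":[0,0,0],"twist":0,"jaw":0.6}]' 20;  python3 go.py .535 .0505 .069 -7
python3 - <<'E'
from h import *
c=cap('wrist'); d=cap('scene')
cv2.imwrite('pics/w7.png',np.hstack([cv2.resize(c['color'],(400,300)),cv2.resize(d['color'][180:300,250:410],(400,300))]))
E
```

```text
time: 31.88
position: [0.5322, 0.0505, 0.1399]
tool_rot: [0.748, 0.663, -0.001, -0.001]
ft_force: [0.5, 1.1, 0.1]
grip_width: 0.0521
grip_force: 0.0
 lin cm [0.03 0.3  7.09] twist 0.1 | min rows 1.7 | ang -6.9 q6 0 pos [0.5322 0.0505 0.1399] gw 0.0521 f [0.5 1.1 0.1] t 31.8833
```

View pics/w7.png

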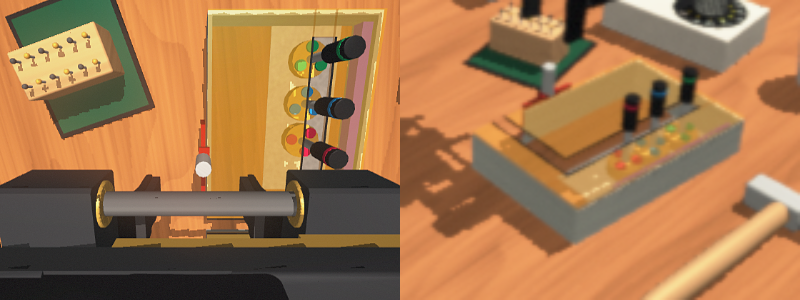

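All three carriers stand in the hood with their feet on the plate, at (307,58), (300,103) and (300,140). The block looks shifted toward the mat's left edge, so I'll measure it.

```bash
python3 - <<'E'
from h import *
for n in ['wrist','top']:
    c=cap(n); P=cloud(c); h=cv2.cvtColor(c['color'],cv2.COLOR_BGR2HSV)
    near=(np.hypot(P[...,0]-.423,P[...,1]-.155)<.13)
    g=near&(h[...,0]>40)&(h[...,0]<90)&(h[...,1]>60)&(P[...,2]<.02)
    b=near&(P[...,2]>.032)&(P[...,2]<.06)&(h[...,0]<30)
    for nm,m,z in [('mat',g,.003),('block',b,.04)]:
        k,l,s,_=cv2.connectedComponentsWithStats(m.astype(np.uint8))
        if k<2: continue
        m=l==1+s[1:,4].argmax(); cs=np.vstack([x.reshape(-1,2) for x in cv2.findContours(m.astype(np.uint8),0,1)[0]])
        r=cv2.minAreaRect(np.array([onz(c,u,v,z)[:2]*1000 for u,v in cs],np.float32)); print(n,nm,m.sum(),np.round(r[0],1),np.round(r[1],1),round(r[2],1))
E
```

```text
wrist mat 9798 [422.1 154.9] [100.2 120.3] 11.5
wrist block 10242 [419.7 152.3] [88.  45.7] 10.9
top mat 108 [433.8 214.3] [58.8 17.7] 0.1
top block 20 [464.1 272.8] [26.1  5.7] 7.4
```

The block is centred on the mat, so that was only perspective. Now I'll grip the shutter knob.

```bash
python3 -m pendant '[{"linear":[0,0.3,3],"twist":0,"jaw":0.6},{"linear":[0,0,2.5],"twist":0,"jaw":0.6},{"linear":[0,0,1.3],"twist":0,"jaw":0.6},{"linear":[0,0,0],"twist":0,"jaw":0},{"linear":[0,0,0],"twist":0,"jaw":0},{"linear":[0,0,0],"twist":0,"jaw":0},{"linear":[0,0,0],"twist":0,"jaw":0},{"linear":[0,0,0],"twist":0,"jaw":0},{"linear":[0,0,0],"twist":0,"jaw":0},{"linear":[0,0,0],"twist":0,"jaw":0},{"linear":[0,0,0],"twist":0,"jaw":0},{"linear":[0,0,0],"twist":0,"jaw":0}]' 20;  python3 go.py .5268 -.0163 .072 -7
```

```text
time: 33.08
position: [0.5352, 0.0504, 0.0725]
tool_rot: [0.748, 0.663, -0.002, -0.002]
ft_force: [-4.4, 0.4, 5.9]
grip_width: 0.0134
grip_force: 20.0
 lin cm [-6.72 -0.03  0.05] twist 0.1 | min rows 1.6 | ang -6.9 q6 0 pos [0.5352 0.0504 0.0725] gw 0.0134 f [-4.4  0.4  5.9] t 33.0833
```

```bash
python3 -m pendant '[{"linear":[-1,0,0],"twist":0,"jaw":0},{"linear":[-1,0,0],"twist":0,"jaw":0},{"linear":[-1,0,0],"twist":0,"jaw":0},{"linear":[-1,0,0],"twist":0,"jaw":0},{"linear":[-1,0,0],"twist":0,"jaw":0},{"linear":[-1,0,0],"twist":0,"jaw":0},{"linear":[-0.6,0,0],"twist":0,"jaw":0},{"linear":[-0.2,0,0],"twist":0,"jaw":0},{"linear":[0,0,0],"twist":0,"jaw":0},{"linear":[0,0,0],"twist":0,"jaw":0}]' 20;  python3 go.py .5268 -.0163 .072 -7
```

```text
time: 33.92
position: [0.5272, -0.0171, 0.0725]
tool_rot: [0.748, 0.663, -0.002, -0.002]
ft_force: [-4.9, -0.5, 5.5]
grip_width: 0.0134
grip_force: 20.0
 lin cm [ 0.07 -0.05  0.05] twist 0.1 | min rows 0.0 | ang -6.9 q6 -7 pos [ 0.5272 -0.0171  0.0725] gw 0.0134 f [-4.9 -0.5  5.5] t 33.9167
```

Push on until the stop is felt.

```bash
python3 -m pendant '[{"linear":[-0.3,0,0],"twist":0,"jaw":0},{"linear":[-0.2,0,0],"twist":0,"jaw":0},{"linear":[0,0,0],"twist":0,"jaw":0},{"linear":[0,0,0],"twist":0,"jaw":0}]' 20;  python3 go.py .5268 -.0163 .072 -7
```

```text
time: 34.25
position: [0.527, -0.0178, 0.0725]
tool_rot: [0.749, 0.662, 0.001, -0.004]
ft_force: [-1.2, 17.5, 5.5]
grip_width: 0.0134
grip_force: 20.0
 lin cm [ 0.14 -0.04  0.05] twist -0.1 | min rows 0.0 | ang -7.1 q6 -8 pos [ 0.527  -0.0178  0.0725] gw 0.0134 f [-1.2 17.5  5.5] t 34.25
```

```bash
python3 -m pendant '[{"linear":[0.3,0,0],"twist":0,"jaw":0},{"linear":[0,0,0],"twist":0,"jaw":0.5},{"linear":[0,0,0],"twist":0,"jaw":0.5},{"linear":[0,0,0],"twist":0,"jaw":0.5},{"linear":[0,0,0],"twist":0,"jaw":0.5},{"linear":[0,0,-4],"twist":0,"jaw":0.8},{"linear":[0,0,-4],"twist":0,"jaw":0.8},{"linear":[0,0,-4],"twist":0,"jaw":0.8}]' 20; python3 -m pendant '[{"linear":[3.8,-0.2,0],"twist":0,"jaw":0.8},{"linear":[3.8,-0.2,0],"twist":0,"jaw":0.8},{"linear":[3.8,-0.2,0],"twist":0,"jaw":0.8},{"linear":[3.8,-0.2,0],"twist":0,"jaw":0.8},{"linear":[3.8,-0.2,0],"twist":0,"jaw":0.8},{"linear":[3.8,-0.2,0],"twist":0,"jaw":0.8},{"linear":[3.8,-0.2,0],"twist":0,"jaw":0.8},{"linear":[2.5,-0.2,0],"twist":0,"jaw":0.8},{"linear":[0,0,0],"twist":0,"jaw":0.8}]';  python3 go.py .5514 .3269 .069 47
python3 - <<'E'
from h import *
import pickle
c=cap('wrist'); pickle.dump(c,open('w8.pkl','wb')); d=cap('scene')
cv2.imwrite('pics/w8.png',np.hstack([cv2.resize(c['color'],(480,360)),cv2.resize(d['color'][180:300,240:347],(320,360))]))
E
```

```text
time: 34.92
position: [0.5296, -0.02, 0.1924]
tool_rot: [0.749, 0.663, -0.001, -0.001]
ft_force: [1.4, 0.3, 0.6]
grip_width: 0.0515
grip_force: 0.0
time: 35.67
position: [0.5495, 0.2761, 0.1922]
tool_rot: [0.747, 0.665, 0.002, -0.0]
ft_force: [-0.5, -0.0, -0.3]
grip_width: 0.0694
grip_force: 0.0
 lin cm [ 5.03 -0.44 12.34] twist -53.7 | min rows 7.5 | ang -6.7 q6 23 pos [0.5495 0.2761 0.1922] gw 0.0694 f [-0.5 -0.  -0.3] t 35.6667
```

View pics/w8.png

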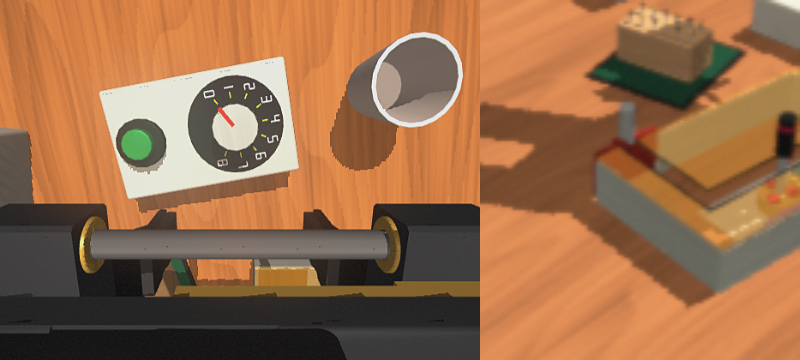

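The wrist view shows the pointer at 0, the dial top at (235,127), the button at (137,145) and the cup at (417,80). The shutter is shut.

```bash
python3 - <<'E'
from h import *
import pickle
c=pickle.load(open('w8.pkl','rb')); s=560/480
for n,p,z in [('dial',(235,127),.08),('ring',(236,122),.046),('btn',(137,145),.06),('cup rim',(417,80),.08)]+[('corner',q,.045) for q in [(101,93),(284,57),(298,166),(130,197)]]:
    print(n,onz(c,p[0]*s,p[1]*s,z).round(4),world(c,p[0]*s,p[1]*s).round(4))
E
```

```text
dial [0.5511 0.3254 0.08  ] [0.5512 0.3255 0.0807]
ring [0.5519 0.3279 0.046 ] [0.5524 0.3293 0.0814]
btn [0.4629 0.3188 0.06  ] [0.4654 0.3193 0.0674]
cup rim [0.6971 0.3449 0.08  ] [0.7243 0.3459 0.0303]
corner [0.4348 0.3672 0.045 ] [0.4348 0.3672 0.045 ]
corner [0.6002 0.3784 0.045 ] [ 0.6071  0.3844 -0.0007]
corner [0.6054 0.2804 0.045 ] [0.6057 0.2801 0.0436]
corner [0.4414 0.2689 0.045 ] [0.4416 0.269  0.0455]
```

```bash
python3 -m pendant '[{"linear":[2.5,-0.3,3],"twist":0,"jaw":0.8},{"linear":[2.5,-0.2,3],"twist":0,"jaw":0.8},{"linear":[0,0,0],"twist":-6.8,"jaw":0.8},{"linear":[0,0,0],"twist":-6.8,"jaw":0.8},{"linear":[0,0,0],"twist":-6.8,"jaw":0.8},{"linear":[0,0,0],"twist":-6.8,"jaw":0.8},{"linear":[0,0,0],"twist":-6.8,"jaw":0.8},{"linear":[0,0,0],"twist":-6.8,"jaw":0.8},{"linear":[0,0,0],"twist":-6.8,"jaw":0.8},{"linear":[0,0,0],"twist":-6.8,"jaw":0.8},{"linear":[0,0,0],"twist":0,"jaw":0.8},{"linear":[0,0,0],"twist":0,"jaw":0.8}]'; python3 go.py .551 .3262 .068 47
```

```text
time: 36.77
position: [0.5503, 0.3199, 0.1321]
tool_rot: [0.365, 0.931, -0.0, 0.0]
ft_force: [0.3, -1.3, 0.4]
grip_width: 0.0694
grip_force: 0.0
 lin cm [0.38 0.51 6.41] twist 0.2 | min rows 1.5 | ang 47.2 q6 -27 pos [0.5503 0.3199 0.1321] gw 0.0694 f [ 0.3 -1.3  0.4] t 36.7667
```

```bash
python3 -m pendant '[{"linear":[0.4,0.5,3],"twist":0,"jaw":0.8},{"linear":[0,0,2],"twist":0,"jaw":0.8},{"linear":[0,0,1.4],"twist":0,"jaw":0.8},{"linear":[0,0,0],"twist":0,"jaw":0.2},{"linear":[0,0,0],"twist":0,"jaw":0.2},{"linear":[0,0,0],"twist":0,"jaw":0.2},{"linear":[0,0,0],"twist":0,"jaw":0.2},{"linear":[0,0,0],"twist":0,"jaw":0.2},{"linear":[0,0,0],"twist":0,"jaw":0.2},{"linear":[0,0,0],"twist":0,"jaw":0.2},{"linear":[0,0,0],"twist":0,"jaw":0.2},{"linear":[0,0,0],"twist":0,"jaw":0.2}]' 40; python3 go.py .551 .3262 .068 47
```

```text
time: 37.77
position: [0.5499, 0.3272, 0.0691]
tool_rot: [0.362, 0.932, -0.001, -0.0]
ft_force: [-2.7, -3.6, 6.4]
grip_width: 0.037
grip_force: 40.0
 lin cm [-0.15  0.    0.11] twist 0.5 | min rows 0.1 | ang 47.5 q6 -27 pos [0.5499 0.3272 0.0691] gw 0.037 f [-2.7 -3.6  6.4] t 37.7667
```

```bash
python3 -m pendant '[{"linear":[0,0,0],"twist":6.25,"jaw":0.2},{"linear":[0,0,0],"twist":6.25,"jaw":0.2},{"linear":[0,0,0],"twist":6.25,"jaw":0.2},{"linear":[0,0,0],"twist":6.25,"jaw":0.2},{"linear":[0,0,0],"twist":6.25,"jaw":0.2},{"linear":[0,0,0],"twist":6.25,"jaw":0.2},{"linear":[0,0,0],"twist":6.25,"jaw":0.2},{"linear":[0,0,0],"twist":6.25,"jaw":0.2},{"linear":[0,0,0],"twist":6.25,"jaw":0.2},{"linear":[0,0,0],"twist":6.25,"jaw":0.2},{"linear":[0,0,0],"twist":6.25,"jaw":0.2},{"linear":[0,0,0],"twist":6.25,"jaw":0.2}]' 40; python3 go.py .551 .3262 .068 47;python3 -m pendant '[{"linear":[0,0,0],"twist":6.25,"jaw":0.2},{"linear":[0,0,0],"twist":6.25,"jaw":0.2},{"linear":[0,0,0],"twist":6.25,"jaw":0.2},{"linear":[0,0,0],"twist":6.25,"jaw":0.2},{"linear":[0,0,0],"twist":6.25,"jaw":0.2},{"linear":[0,0,0],"twist":6.25,"jaw":0.2},{"linear":[0,0,0],"twist":6.25,"jaw":0.2},{"linear":[0,0,0],"twist":6.25,"jaw":0.2},{"linear":[0,0,0],"twist":6.25,"jaw":0.2},{"linear":[0,0,0],"twist":6.25,"jaw":0.2},{"linear":[0,0,0],"twist":6.25,"jaw":0.2},{"linear":[0,0,0],"twist":6.25,"jaw":0.2}]' 40; python3 -m pendant '[{"linear":[0,0,0],"twist":0,"jaw":0.2},{"linear":[0,0,0],"twist":0,"jaw":0.2}]'; python3 go.py .551 .3262 .068 47
```

```text
time: 38.77
position: [0.5526, 0.3277, 0.0691]
tool_rot: [0.856, 0.517, 0.002, 0.001]
ft_force: [3.4, -4.0, 0.8]
grip_width: 0.0371
grip_force: 40.0
 lin cm [-0.21 -0.08  0.11] twist -74.8 | min rows 10.4 | ang -27.8 q6 49 pos [0.5526 0.3277 0.0691] gw 0.0371 f [ 3.4 -4.   0.8] t 38.7667
time: 39.77
position: [0.5538, 0.3251, 0.0691]
tool_rot: [0.994, -0.111, 0.003, 0.002]
ft_force: [5.1, -11.6, 2.4]
grip_width: 0.0372
grip_force: 40.0
time: 39.93
position: [0.5539, 0.3251, 0.0691]
tool_rot: [0.994, -0.108, 0.004, 0.002]
ft_force: [4.0, -10.2, 1.6]
grip_width: 0.0373
grip_force: 40.0
 lin cm [-0.3  -0.04  0.11] twist -149.4 | min rows 20.9 | ang -102.4 q6 123 pos [0.5539 0.3251 0.0691] gw 0.0373 f [  4.  -10.2   1.6] t 39.9333
```

```bash
python3 -m pendant '[{"linear":[0,0,0],"twist":0,"jaw":0.8},{"linear":[0,0,0],"twist":0,"jaw":0.8},{"linear":[0,0,0],"twist":0,"jaw":0.8},{"linear":[0,0,0],"twist":0,"jaw":0.8},{"linear":[0,0,0],"twist":0,"jaw":0.8},{"linear":[0,0,-3],"twist":0,"jaw":0.8},{"linear":[0,0,-4],"twist":0,"jaw":0},{"linear":[-2.9,0.8,0],"twist":0,"jaw":0},{"linear":[-2.9,0.8,0],"twist":0,"jaw":0},{"linear":[-2.9,0.8,0],"twist":0,"jaw":0},{"linear":[0,0,0],"twist":0,"jaw":0},{"linear":[0,0,0],"twist":0,"jaw":0}]' 20; python3 go.py .464 .3192 .12
python3 - <<'E'
from h import *
c=cap('wrist')
cv2.imwrite('pics/w9.png',c['color'])
E
```

```text
time: 40.93
position: [0.458, 0.3236, 0.1382]
tool_rot: [0.994, -0.108, -0.001, 0.0]
ft_force: [0.4, 1.0, 0.2]
grip_width: 0.0371
grip_force: 0.0
 lin cm [0.69 0.3  1.82] twist 0 | min rows 0.5 | ang -102.4 q6 126 pos [0.458  0.3236 0.1382] gw 0.0371 f [0.4 1.  0.2] t 40.9333
```

View pics/w9.png

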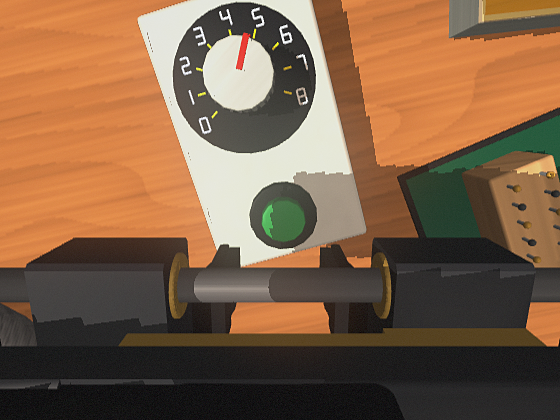

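The pointer (245,34) points at 5. Next is the button.

```bash
python3 -m pendant '[{"linear":[0.65,0.3,0],"twist":0,"jaw":0},{"linear":[0,0,0],"twist":0,"jaw":0},{"linear":[0,0,0],"twist":0,"jaw":0},{"linear":[0,0,0],"twist":0,"jaw":0},{"linear":[0,0,2],"twist":0,"jaw":0},{"linear":[0,0,2],"twist":0,"jaw":0},{"linear":[0,0,0.5],"twist":0,"jaw":0},{"linear":[0,0,0],"twist":0,"jaw":0},{"linear":[0,0,0],"twist":0,"jaw":0}]' 20; python3 go.py .464 .3192 .083
```

```text
time: 41.73
position: [0.466, 0.319, 0.093]
tool_rot: [0.994, -0.109, -0.0, 0.0]
ft_force: [-0.2, -0.1, 0.8]
grip_width: 0.0011
grip_force: 0.0
 lin cm [-0.2   0.03  1.  ] twist 0 | min rows 0.2 | ang -102.5 q6 126 pos [0.466 0.319 0.093] gw 0.0011 f [-0.2 -0.1  0.8] t 41.7333
```

```bash
python3 - <<'E'
from h import *
c=cap('scene'); 
print(c['color'].shape)
E
python3 -m pendant '[{"linear":[0,0,0.4],"twist":0,"jaw":0},{"linear":[0,0,0.3],"twist":0,"jaw":0},{"linear":[0,0,0.3],"twist":0,"jaw":0},{"linear":[0,0,0],"twist":0,"jaw":0},{"linear":[0,0,0],"twist":0,"jaw":0}]' 20; python3 go.py .464 .3192 .08
```

```text
(420, 560, 3)
time: 42.2
position: [0.4662, 0.3192, 0.0834]
tool_rot: [0.994, -0.109, 0.0, -0.0]
ft_force: [0.4, 0.6, 2.0]
grip_width: 0.0002
grip_force: 1.0
 lin cm [-0.21  0.05  0.34] twist 0 | min rows 0.1 | ang -102.5 q6 126 pos [0.4662 0.3192 0.0834] gw 0.0002 f [0.4 0.6 2. ] t 42.2
```

```bash
python3 -m pendant '[{"linear":[0,0,0.25],"twist":0,"jaw":0},{"linear":[0,0,0.25],"twist":0,"jaw":0},{"linear":[0,0,0.1],"twist":0,"jaw":0},{"linear":[0,0,0],"twist":0,"jaw":0},{"linear":[0,0,0],"twist":0,"jaw":0}]' 20; python3 go.py .464 .3192 .077
```

```text
time: 42.62
position: [0.4662, 0.3192, 0.0783]
tool_rot: [0.994, -0.109, 0.001, -0.0]
ft_force: [-1.7, -1.2, 11.5]
grip_width: 0.0004
grip_force: 5.4
 lin cm [-0.21  0.05  0.13] twist 0 | min rows 0.1 | ang -102.5 q6 126 pos [0.4662 0.3192 0.0783] gw 0.0004 f [-1.7 -1.2 11.5] t 42.6167
```

```bash
python3 -m pendant '[{"linear":[0,0,0.1],"twist":0,"jaw":0},{"linear":[0,0,0],"twist":0,"jaw":0},{"linear":[0,0,0],"twist":0,"jaw":0}]' 20; python3 go.py .464 .3192 .077; python3 -m pendant '[{"linear":[0,0,-2],"twist":0,"jaw":0},{"linear":[0,0,-4],"twist":0,"jaw":0},{"linear":[0,0,-4],"twist":0,"jaw":0},{"linear":[2,0,-4],"twist":0,"jaw":0},{"linear":[-4,0,-2],"twist":0,"jaw":0},{"linear":[-2,0,0],"twist":0,"jaw":0},{"linear":[0,0,0],"twist":0,"jaw":0},{"linear":[0,0,0],"twist":0,"jaw":0}]'
python3 - <<'E'
from h import *
c=cap('wrist'); d=cap('top')
cv2.imwrite('pics/w10.png',np.hstack([cv2.resize(c['color'],(400,300)),cv2.resize(d['color'][125:275,120:320],(400,300))]))
E
```

```text
time: 42.87
position: [0.4663, 0.3192, 0.0782]
tool_rot: [0.994, -0.109, 0.001, -0.0]
ft_force: [-2.7, -2.3, 16.2]
grip_width: 0.0001
grip_force: 8.3
 lin cm [-0.22  0.05  0.12] twist 0 | min rows 0.1 | ang -102.5 q6 126 pos [0.4663 0.3192 0.0782] gw 0.0001 f [-2.7 -2.3 16.2] t 42.8667
time: 43.53
position: [0.4268, 0.3274, 0.2319]
tool_rot: [0.994, -0.108, -0.0, 0.0]
ft_force: [1.2, 0.4, -0.2]
grip_width: 0.0007
grip_force: 0.0
```

View pics/w10.png

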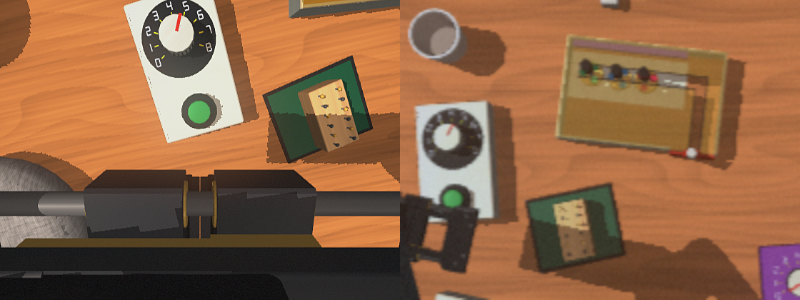

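The final views show the dial at 5, the shutter shut, three carriers on the plate and the block on the mat.

```bash
python3 -c "
from rig import robot
print(robot.hand_in())"
```

```text
the job is handed in; nothing more can be done
None
```

I handed the job in at about 44 s: the block is on the mat, all three carriers present (green, blue, crimson) are on the plate, the shutter is shut, the dial is at 5 and the start button was pressed to its stop.

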